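# Cover the display pastries for the night

## Task

The cafe is closing: put each of the four white covers over the pastry whose board it fits (tall round one over the bundt cake, small round one over the cookies, rectangular one over the strawberry slice, long one over the croissant), so that each stands flat on the board inside the raised rim. Set the covers down gently, as they and the cakes are fragile, do not tip any of them over, and leave the blue cup where it stands.

Things in the scene. Friction and masses are not known exactly. Their poses are not given: they have to be found in the camera images.
- bundt_cover: white ceramic cover, loose, 0.2 to 0.4 kg, open below: round, 125 mm across and 100 mm high (the tall one) without its handle, walls 3.5 mm; pale wooden knob on its top, 24 mm across, 30 mm high (z = 100 to 130 mm). Origin: centre of its lower edge, on the counter at first; z up; yaw does not matter.
- cookies_cover: white ceramic cover, loose, 0.2 to 0.4 kg, open below: round, 91 mm across and 62 mm high (the small one) without its handle, walls 3.5 mm; pale wooden knob on its top, 24 mm across, 30 mm high (z = 62 to 92 mm). Origin: centre of its lower edge, on the counter at first; z up; yaw does not matter.
- slice_cover: white ceramic cover, loose, 0.2 to 0.4 kg, open below: rectangular with small corner radii, 93 mm along x, 129 mm along y, 66 mm high without its handle, walls 3.5 mm; pale wooden bar handle on its top, 16 mm thick (x), 56 mm long (y), 30 mm high (z = 66 to 96 mm). Origin: centre of its lower edge, on the counter at first; z up; y along its length; a half turn makes no difference.
- croissant_cover: white ceramic cover, loose, 0.2 to 0.4 kg, open below: long, with well-rounded ends, 87 mm along x, 157 mm along y, 66 mm high without its handle, walls 3.5 mm; pale wooden bar handle on its top, 16 mm thick (x), 56 mm long (y), 30 mm high (z = 66 to 96 mm). Origin: centre of its lower edge, on the counter at first; z up; y along its length; a half turn makes no difference.
- bundt_board: oak board, fixed, round, 151 mm across, recess 141 mm across; carries a chocolate bundt cake with pink icing, 104 mm across, 84 mm high, fixed in the middle. Recess floor 8 mm, rim 13 mm above the counter; the cover stands inside the rim with 8 mm to spare all round. Origin: centre of the underside; z up; yaw does not matter.
- cookies_board: oak board, fixed, round, 117 mm across, recess 107 mm across; carries a stack of three chocolate chip cookies, 70 mm across, 43 mm high, fixed in the middle. Recess floor 8 mm, rim 13 mm above the counter; the cover stands inside the rim with 8 mm to spare all round. Origin: centre of the underside; z up; yaw does not matter.
- slice_board: oak board, fixed, rectangular with rounded corners, 119 mm along x, 155 mm along y, recess 109 x 145 mm; carries a red-topped strawberry slice, 70 mm along x, 106 mm along y, 49 mm high, fixed in the middle. Recess floor 8 mm, rim 13 mm above the counter; the cover stands inside the rim with 8 mm to spare all round. Origin: centre of the underside; z up; y along its length.
- croissant_board: oak board, fixed, long, with well-rounded ends, 113 mm along x, 183 mm along y, recess 103 x 173 mm; carries a croissant, 64 mm along x, 134 mm along y, 50 mm high, fixed in the middle. Recess floor 8 mm, rim 13 mm above the counter; the cover stands inside the rim with 8 mm to spare all round. Origin: centre of the underside; z up; y along its length.
- blue_cup: small blue ceramic espresso cup, 60 mm across, 50 mm high, loose, standing among the covers; origin: centre of its underside. It stays where it is.

How it is judged:
By the outcome, as a careful person would: the job done as asked, in the order asked, and still so for the second after the job is handed in, with the robot touching nothing.
It also fails if it takes over 102 s, if anything falls off the work surface, if the arm or the gripper's body presses on something with over 40 N, if the wrist force passes 120 N, or if a joint passes its speed limit or range.

## Robot

A 6-joint arm with a two-finger parallel gripper is mounted at the origin on a cart in front of the work surface, level with it; the furniture and walls round the work are solid. World frame = base frame: x ahead of the robot, y to its left, z up, the work surface at z = 0. Lengths are in m, angles in rad, forces in N, time in s.
With the tool pointing down it reaches from about 0.275 to 0.825 m from the base axis. Payload 5.2 kg.
Tool frame: the origin (TCP) lies midway between the tips of the shut fingers; the grasp point (between the pads) lies 19 mm behind it (r.grip_depth is the distance from the TCP to the grasp point, in m); z points along the fingers, y is the line along which they close (so a half turn about z gives the same grasp; the last joint's range is limited). The gripper opens to 93 mm and grips with 3 to 60 N. Pads are 15 mm wide; open, the fingers measure 128 mm over their backs; the gripper's body (75 mm by 188 mm) begins 65 mm behind the grasp point.
Start: joints at [-1.41, 0.259, 1.535, -0, 1.348, -0.203], TCP at [0.196, -0.514, 0.219] pointing down, gripper open.
Joint ranges: [-3.14, 3.14], [-0.91, 2.08], [0.19, 2.58], [-1.22, 4.36], [0.22, 2.71], [-3.12, 3.12]. Speed limits (rad/s): [2.57, 2.57, 3.14, 3.14, 3.14, 3.14].

## Interface

Orientations are given as a 3x3 rotation matrix whose columns are the frame's x, y, z axes.
In Python, from workcell import r gives the robot as it stands. The module is installed in compiled form; this text tells all that it offers.
- The arm moves only by the tool creep_tool, called after ">>>" as a command line: name --argument value ..., lists and objects as JSON in quotes. Schema: {"type":"object","properties":{"segments":{"type":"array","items":{"type":"object","properties":{"dx":{"type":"number"},"dy":{"type":"number"},"dz":{"type":"number"},"drx":{"type":"number"},"dry":{"type":"number"},"drz":{"type":"number"},"finger_gap":{"type":"number"}},"additionalProperties":false,"required":["finger_gap"]},"minItems":1,"maxItems":10},"grip_n":{"type":"number"},"only":{"type":"string"},"quiet":{"type":"boolean"},"lines":{"type":"string"}},"required":["segments"],"additionalProperties":false}. segments is a list of rows, 1 to 10 of them, each an object with the fields dx, dy, dz (the shift in shares of 0.6 m (1.0 is 0.6 m)), drx, dry, drz (a rotation vector in a scale on which 1.0 is pi rad), finger_gap (the finger opening in m); a field left out counts as zero (the opening has to be given); each row is the pose to reach, as a shift and turn from the pose commanded when the call began, along the tool's axes at that moment; what a row does not reach only later rows make up. A row lasts 1/12 s, in which the tool goes at most 0.0417 m and 0.125 rad, less where a joint would pass 70% of its speed; a pose out of reach is approached as far as the arm can. The fingers move at their own pace and stop on an object; grip_n is the grip in N (left out, the last holds). Time passes only in rows, so rows that do not move let the fingers close. The tool returns the time, the measured TCP pose, the force, the opening and the grip force at its end. only (a regular expression) keeps the lines of the reply that match it, lines (a string "A,B") keeps lines A to B, and quiet returns only ok. No shift or turn number may pass 1 either way. Input that does not fit is refused with a message, and nothing moves.
- r.read_state(): the state, without advancing time (a new reading comes with each control period).
- r.grab_frame(name): name is "scene" or "top" or "wrist"; returns a dict with "img" (480x640x3 uint8, red, green, blue), "vertical_fov" (degrees; the focal length in pixels is half the picture's height over the tangent of half this angle, whatever the lens; pixels are square), "cx", "cy" (the principal point, pixels), "world_from_camera" (4x4, takes a point from camera to world coordinates). Camera axes: x right, y up, looking along -z (the intrinsics and any distortion apply to the point x, -y, -z); pixel columns grow to the right and rows downward; lengths in m; the calibration is good to about 2 mm. The wrist camera is an equidistant fisheye: a pixel r from the principal point sees the ray r / f radians off the axis. A picture is of the moment at which its call begins. There is no depth.
- r.hand_in(): hands the job in; it is judged then, once.
Trained networks look in a picture, given as the dict that the camera call returned (one of the last four; its "shot" number tells which), for a name from the list of things; names that differ only in an ending like _2 or _b are one class to them, and where a whole thing is asked for, a point or a joint stands for the part that bears it (a point fixed in the world has none). Each returns a list of dicts, best first, with "conf" (0 to 1); they miss things now and then, are a little off and sometimes report something else, mostly with a low value. They report only what shows in the picture. A call takes as long as a camera call.
- r.spot_in(picture, label): "extent" ([left, top, width, height] in pixels, round what is visible of it).
The state is a dict: "time_s": time; "joints": joint angles; "qvel": joint speeds; "joint_torque": joint torques, N m; "ee_pos": TCP position; "ee_rot": TCP orientation; "ft_force": force on the tool from outside, world axes, zero at the start; "ft_torque": the same for the moment, N m; "width": finger opening in m; "finger_force": force on a finger pad.
Only numpy, scipy, OpenCV 4.12 (cv2) and the standard library are available. Lean on these libraries where they do the work, as an engineer would, in place of code of your own. Each camera call takes 0.05 s, during which the arm holds its last target. There are 200 camera calls.

## Working session

There is one attempt and no reset: what is moved stays moved. The work goes in short steps, Python scripts to look and compute and a tool call to move; the robot and the scene stay as the last step left them, time stands still between calls to the robot, and variables do not carry over. Pictures are saved under pics/ and viewed, at most 15 in all, crops included, and the job is handed in when it is done.

```bash
mkdir -p pics
```

Create h.py:
```python
import numpy as np, cv2
from workcell import r
def cam(f):
    F=240/np.tan(np.radians(f["vertical_fov"])/2); return F,f["cx"],f["cy"],np.array(f["world_from_camera"])
def ray(f,u,v,fish=False):
    F,cx,cy,T=cam(f); x,y=(u-cx)/F,(v-cy)/F
    if fish:
        th=np.hypot(x,y); s=np.sin(th)/max(th,1e-9); d=np.array([x*s,-y*s,-np.cos(th)])
    else: d=np.array([x,-y,-1.])
    return T[:3,3],T[:3,:3]@d
def onz(f,u,v,z,fish=False):
    o,d=ray(f,u,v,fish); return o+d*(z-o[2])/d[2]
def proj(f,P,fish=False):
    F,cx,cy,T=cam(f); p=(np.atleast_2d(P)-T[:3,3])@T[:3,:3]; x,y,z=p[:,0],-p[:,1],-p[:,2]
    if fish:
        rr=np.hypot(x,y); k=np.arctan2(rr,z)/np.maximum(rr,1e-9); return np.c_[cx+F*x*k,cy+F*y*k]
    return np.c_[cx+F*x/z,cy+F*y/z]
N=["bundt_cover","cookies_cover","slice_cover","croissant_cover","bundt_board","cookies_board","slice_board","croissant_board","blue_cup"]
```

Run:
```python
from h import *
s=r.read_state(); print(s["time_s"],s["ee_pos"],np.round(s["ee_rot"],3).tolist(),s["width"])
for c in ["scene","top","wrist"]:
    f=r.grab_frame(c); cv2.imwrite(f"pics/{c}0.png",f["img"][...,::-1]); print(c,f["vertical_fov"],f["cx"],f["cy"],np.round(f["world_from_camera"],3).tolist())
    np.save(f"{c}0.npy",f,allow_pickle=True)
    if c!="wrist":
      for n in N: print(n,[(round(d["conf"],2),np.round(d["extent"]).astype(int).tolist()) for d in r.spot_in(f,n)[:2]])
```

```text
0.0 [ 0.19565198 -0.51346702  0.2178308 ] [[0.935, 0.356, -0.0], [0.356, -0.935, 0.002], [0.0, -0.002, -1.0]] 0.09323759590819335
scene 44.82565344724579 310.53905634273326 242.76460118298937 [[-0.985, -0.122, 0.126, 0.7], [0.175, -0.714, 0.678, 0.796], [0.008, 0.689, 0.724, 0.902], [0.0, 0.0, 0.0, 1.0]]
bundt_cover [(0.77, [304, 172, 59, 72])]
cookies_cover [(0.83, [342, 277, 46, 53])]
slice_cover [(0.68, [244, 194, 51, 66])]
croissant_cover [(0.94, [259, 245, 44, 83])]
bundt_board [(0.82, [284, 134, 60, 55])]
cookies_board [(0.68, [349, 358, 66, 67]), (0.62, [340, 276, 52, 53])]
slice_board [(0.88, [217, 158, 58, 47])]
croissant_board [(0.58, [244, 336, 80, 92])]
blue_cup [(0.58, [337, 239, 30, 35])]
top 57.39466817709504 319.395122840714 236.98878873485978 [[-0.024, 0.99, -0.14, 0.458], [-1.0, -0.025, -0.009, 0.011], [-0.012, 0.14, 0.99, 0.885], [0.0, 0.0, 0.0, 1.0]]
bundt_cover [(0.83, [348, 250, 76, 68])]
cookies_cover [(0.84, [229, 268, 54, 46])]
slice_cover [(0.94, [339, 182, 70, 57]), (0.75, [154, 176, 93, 66])]
croissant_cover [(0.78, [251, 187, 78, 52]), (0.47, [137, 258, 64, 56])]
bundt_board [(0.59, [441, 241, 76, 75])]
cookies_board [(0.93, [138, 260, 58, 56])]
slice_board [(0.78, [414, 162, 86, 66])]
croissant_board [(0.58, [158, 174, 89, 65])]
blue_cup [(0.61, [305, 272, 32, 31])]
wrist 65.70646984690485 319.58368430224954 234.09464701133805 [[0.356, 0.893, 0.275, 0.272], [-0.935, 0.34, 0.104, -0.485], [-0.001, -0.294, 0.956, 0.385], [0.0, 0.0, 0.0, 1.0]]
```

View pics/scene0.png

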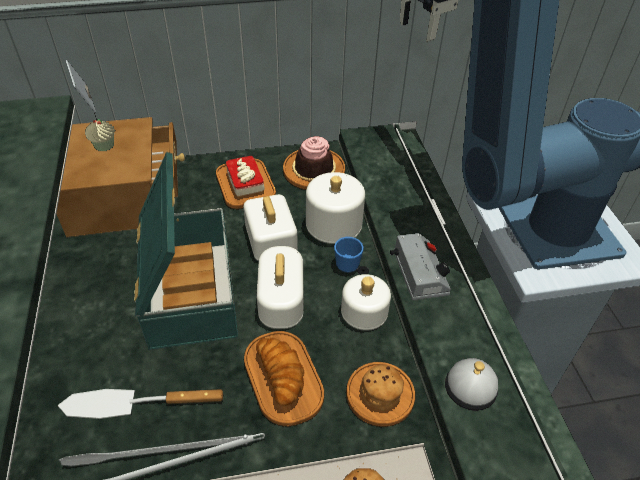

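View pics/top0.png

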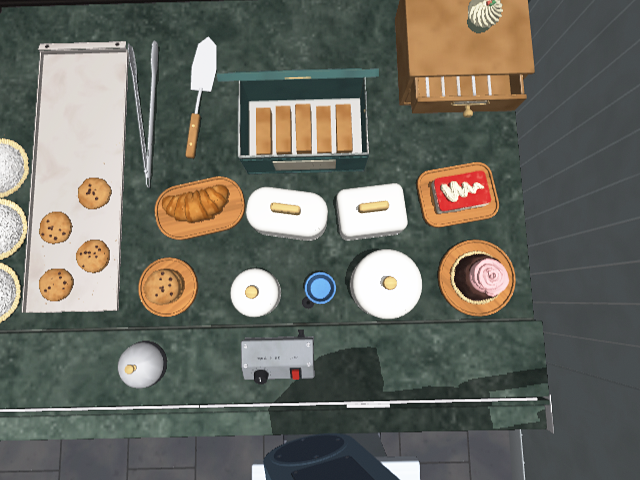

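The scene picture shows the four covers in a middle block with the cup at (348,254). The bundt and slice boards are at the back, (315,165) and (245,182). The croissant and cookie boards are in front, (284,380) and (380,392). In the top picture the covers are at (388,284), (255,292), (371,210) and (288,212). The boards are at (478,278), (167,288), (458,195) and (200,207). The top detector's second-best hits are wrong. Next I'll fit outlines in both views.

Create fit.py:
```python
from h import *
from scipy.optimize import least_squares
from scipy.spatial import cKDTree
def outline(L,W,rad,n=12):
    a=np.linspace(0,np.pi/2,n); P=[]
    for k,(sx,sy) in enumerate([(1,1),(-1,1),(-1,-1),(1,-1)]):
        t=a+k*np.pi/2; P.append(np.c_[sx*(L/2-rad)+rad*np.cos(t),sy*(W/2-rad)+rad*np.sin(t)])
    return np.vstack(P)/1000
M={"bundt_cover":(125,125,62.5,100),"cookies_cover":(91,91,45.5,62),"slice_cover":(93,129,14,66),"croissant_cover":(87,157,40,66),
"bundt_board":(151,151,75.5,13),"cookies_board":(117,117,58.5,13),"slice_board":(119,155,22,13),"croissant_board":(113,183,52,13)}
def model(n,p):
    L,W,rad,h=M[n]; o=outline(L,W,rad); c,s=np.cos(p[3]),np.sin(p[3]); o=o@np.array([[c,s],[-s,c]])+p[:2]
    return np.vstack([np.c_[o,np.full(len(o),p[2])],np.c_[o,np.full(len(o),p[2]+h/1000)]])
def hull(f,n,p):
    h=cv2.convexHull(proj(f,model(n,p)).astype(np.float32))[:,0]; h=np.vstack([h,h[:1]])
    d=np.r_[0,np.cumsum(np.linalg.norm(np.diff(h,axis=0),axis=1))]; t=np.linspace(0,d[-1],160)[:-1]
    return np.c_[np.interp(t,d,h[:,0]),np.interp(t,d,h[:,1])]
def edges(f):
    i=cv2.cvtColor(f["img"],cv2.COLOR_RGB2HSV); m=((i[...,2]>95)).astype(np.uint8)
    c,_=cv2.findContours(m,cv2.RETR_LIST,cv2.CHAIN_APPROX_NONE); 
    pts=np.vstack([k[:,0] for k in c if len(k)>40]).astype(float)
    # pull contour half a pixel outward bias ignored
    return cKDTree(pts),m
def fit(n,p0,fr,free_z=True,free_yaw=True):
    T=[edges(f)[0] for f in fr]
    def res(q,cut):
        p=np.array([q[0],q[1],q[2] if free_z else p0[2],q[3] if free_yaw else p0[3]])
        return np.concatenate([np.minimum(t.query(hull(f,n,p))[0],cut) for f,t in zip(fr,T)])
    q=np.array(p0,float)
    for cut in (15,6,4):
        q=least_squares(res,q,args=(cut,),loss="cauchy",f_scale=1,x_scale=[.01,.01,.01,.1],diff_step=1e-3).x
    return q,np.median(res(q,9))
```

Run:
```python
from fit import *
F=[np.load(c+"0.npy",allow_pickle=True).item() for c in ("scene","top")]
g={"bundt_cover":(388,284),"cookies_cover":(255,292),"slice_cover":(371,210),"croissant_cover":(288,212),"bundt_board":(478,278),"cookies_board":(167,288),"slice_board":(458,195),"croissant_board":(200,207)}
V=[f["img"][...,::-1].copy() for f in F]; out={}
for n,(u,v) in g.items():
    h=M[n][3]/2000; b=onz(F[1],u,v,h*1.5)
    best=None
    for y in ([0] if M[n][0]==M[n][1] else [-.3,0,.3]):
        q,e=fit(n,[b[0],b[1],0,y],F,free_yaw=M[n][0]!=M[n][1])
        if best is None or e<best[1]: best=(q,e)
    q,e=best; out[n]=q
    qs=[fit(n,[*q[:2],0,q[3]],[f],free_z=False,free_yaw=M[n][0]!=M[n][1])[0] for f in F]
    print(n,np.round(q,4),round(e,2),"scene only",np.round(qs[0][[0,1,3]],4),"top only",np.round(qs[1][[0,1,3]],4))
    for f,i in zip(F,V): cv2.polylines(i,[np.round(hull(f,n,q)).astype(int)],True,(255,0,255),1)
np.save("poses.npy",out,allow_pickle=True)
cv2.imwrite("pics/fit.png",np.hstack([cv2.resize(V[0][110:450,190:440],(400,544)),cv2.resize(V[1][130:350,120:530],(400,215)) if 0 else np.zeros((544,1,3),np.uint8)]))
cv2.imwrite("pics/fit2.png",cv2.resize(V[1][140:340,125:525],(800,400)))
a=cv2.resize(V[0][120:440,200:440],(345,460)); b=cv2.resize(V[1][140:340,125:525],(455,228)); c=np.zeros((460,800,3),np.uint8); c[:,:345]=a; c[:228,345:]=b
for u,v,z in [(275,165,.1),(370,160,.1),(468,112,.1),(520,250,0),(525,150,0),(295,75,.15)]: print((u,v),np.round(onz(F[1],u,v,z),3))
cv2.imwrite("pics/fitc.png",c)
```

```text
bundt_cover [ 0.4828 -0.1013 -0.0077  0.    ] 0.68 scene only [ 0.4814 -0.101   0.    ] top only [ 0.483  -0.0997  0.    ]
cookies_cover [ 0.4733  0.1453 -0.0075  0.    ] 0.67 scene only [0.4723 0.1458 0.    ] top only [0.4741 0.144  0.    ]
slice_cover [ 0.6257 -0.0838 -0.0048  0.0754] 0.88 scene only [ 0.6254 -0.0802  0.057 ] top only [ 0.6251 -0.0829  0.09  ]
croissant_cover [ 6.259e-01  8.090e-02 -1.000e-04 -1.443e-01] 0.63 scene only [ 0.6258  0.0809 -0.1418] top only [ 0.6259  0.081  -0.1504]
bundt_board [ 0.4935 -0.2936 -0.0059  0.    ] 0.89 scene only [ 0.4894 -0.2952  0.    ] top only [ 0.494  -0.2917  0.    ]
cookies_board [ 0.4895  0.325  -0.0022  0.    ] 0.83 scene only [0.4864 0.3213 0.    ] top only [0.4904 0.3255 0.    ]
slice_board [ 0.6635 -0.2669  0.0012  0.153 ] 1.1 scene only [ 0.6612 -0.2704  0.1267] top only [ 0.6641 -0.2668  0.1514]
croissant_board [0.6487 0.262  0.0032 0.2352] 0.91 scene only [0.6469 0.2597 0.194 ] top only [0.6499 0.2638 0.22  ]
(275, 165) [0.706 0.097 0.1  ]
(370, 160) [ 0.711 -0.079  0.1  ]
(468, 112) [ 0.799 -0.266  0.1  ]
(520, 250) [ 0.547 -0.385  0.   ]
(525, 150) [ 0.756 -0.414  0.   ]
(295, 75) [0.856 0.055 0.15 ]
```

View pics/fit2.png

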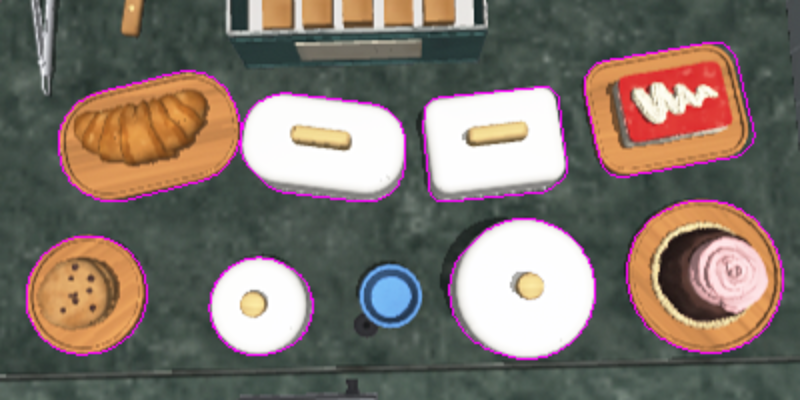

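View pics/fit.png

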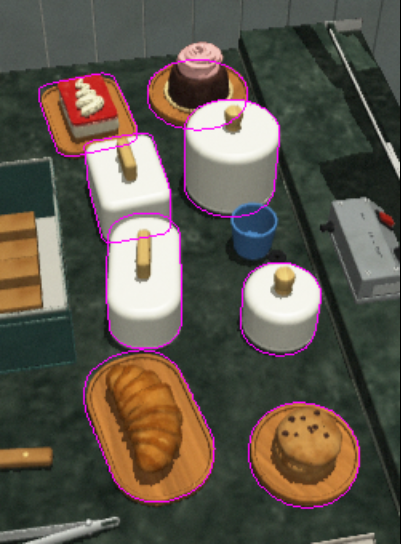

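The fitted outlines match all eight contours in both views to about 1 px, and the free heights come out within 8 mm of the counter. I'll refit with everything on the counter, then work out the first approach.

Create goto.py:
```python
import sys; from h import *
from scipy.spatial.transform import Rotation as R
def go(x,y,z,a):
    """shift/turn in tool axes to TCP x,y,z pointing down with tool y at angle a"""
    s=r.read_state(); Rt=np.array(s["ee_rot"]); p=np.array(s["ee_pos"]); c,t=np.cos(a),np.sin(a)
    Rg=np.array([[t,c,0],[-c,t,0],[0,0,-1.]])
    print("t",round(s["time_s"],2),"at",np.round(p,4),"w",round(s["width"],4),"q6",round(s["joints"][5],2),"F",np.round(s["ft_force"],1))
    print("shift",np.round(Rt.T@(np.array([x,y,z])-p),4),"rot",np.round(R.from_matrix(Rt.T@Rg).as_rotvec(),4))
if __name__=="__main__": go(*map(float,sys.argv[1:5]))
```

Run:
```python
from fit import *
F=[np.load(c+"0.npy",allow_pickle=True).item() for c in ("scene","top")]
out=np.load("poses.npy",allow_pickle=True).item()
for n,q in out.items():
    out[n],e=fit(n,[*q[:2],0,q[3]],F,free_z=False,free_yaw=M[n][0]!=M[n][1]); print(n,np.round(out[n],4),round(e,2))
    # handle: triangulate centroid of pale wood near the predicted handle
    if "cover" in n:
        h=M[n][3]/1000; rays=[]
        for f in F:
            uv=proj(f,[[*out[n][:2],h+.018]])[0]; i=cv2.cvtColor(f["img"],cv2.COLOR_RGB2HSV); yy,xx=np.mgrid[:480,:640]
            m=(i[...,1]>60)&(i[...,0]>10)&(i[...,0]<35)&(i[...,2]>90)&(np.hypot(xx-uv[0],yy-uv[1])<22); rays.append(ray(f,xx[m].mean(),yy[m].mean()))
        A=np.zeros((3,3));b=np.zeros(3)
        for o,d in rays: d=d/np.linalg.norm(d);P=np.eye(3)-np.outer(d,d);A+=P;b+=P@o
        print("   handle",np.round(np.linalg.solve(A,b),4),"expect z",h+.015)
np.save("poses.npy",out,allow_pickle=True)
```

```bash
python3 goto.py .4828 -.1005 .20 0
```

```text
bundt_cover [ 0.4827 -0.0998  0.      0.    ] 0.92
   handle [ 0.4819 -0.0983  0.137 ] expect z 0.115
cookies_cover [0.4732 0.1448 0.     0.    ] 0.83
   handle [0.4737 0.1465 0.0766] expect z 0.077
slice_cover [ 0.6252 -0.0834  0.      0.0757] 0.96
   handle [ 0.6253 -0.0815  0.1011] expect z 0.081
croissant_cover [ 0.6259  0.0809  0.     -0.1443] 0.64
   handle [0.6272 0.0821 0.0785] expect z 0.081
bundt_board [ 0.4935 -0.2916  0.      0.    ] 1.15
cookies_board [0.4897 0.3253 0.     0.    ] 1.02
slice_board [ 0.6637 -0.2674  0.      0.1482] 1.12
croissant_board [0.6488 0.2628 0.     0.2183] 0.95
t 1.05 at [ 0.1957 -0.514   0.2186] w 0.0928 q6 -0.2 F [-0.1 -0.  -0.2]Traceback (most recent call last):
  File "goto.py", line 9, in <module>
    if __name__=="__main__": go(*map(float,sys.argv[1:5]))
                             ~~^^^^^^^^^^^^^^^^^^^^^^^^^^^
  File "goto.py", line 8, in go
    print("shift",np.round(Rt.T@(np.array([x,y,z])-p),4),"rot",np.round(R.from_matrix(Rt.T@Rg).as_rotvec(),4))
                                                                        ~~~~~~~~~~~~~^^^^^^^^^
  File "scipy/spatial/transform/_rotation.pyx", line 1143, in scipy.spatial.transform._rotation.Rotation.from_matrix
ValueError: Non-positive determinant (left-handed or null coordinate frame) in rotation matrix 0: [[-3.55794484e-01  9.34564222e-01 -2.25074045e-05]
 [ 9.34564221e-01  3.55794484e-01  5.00000505e-05]
 [-5.47362687e-05  3.24487282e-06  9.99999998e-01]].
```

```bash
sed -i 's/\[\[t,c,0\],\[-c,t,0\]/[[-t,c,0],[c,t,0]/' goto.py; python3 goto.py .4825 -.0995 .20 0
```

```text
t 1.05 at [ 0.1957 -0.514   0.2186] w 0.0928 q6 -0.2 F [-0.1 -0.  -0.2]
shift [ 0.4155 -0.2853  0.0187] rot [-0.    -0.    -1.207]
```

The manual's scale: shifts go in shares of 0.6 m and turns go in shares of pi rad. Converting my numbers, 0.4155 m is 0.6925, -0.2853 m is -0.4755, -1.207 rad is -0.3842.

>>> creep_tool --segments '[{"dx":0.6925, "dy":-0.4755, "dz":0.0312, "drz":-0.3842, "finger_gap":0.06}, {"dx":0.6925, "dy":-0.4755, "dz":0.0312, "drz":-0.3842, "finger_gap":0.06}, {"dx":0.6925, "dy":-0.4755, "dz":0.0312, "drz":-0.3842, "finger_gap":0.06}, {"dx":0.6925, "dy":-0.4755, "dz":0.0312, "drz":-0.3842, "finger_gap":0.06}, {"dx":0.6925, "dy":-0.4755, "dz":0.0312, "drz":-0.3842, "finger_gap":0.06}, {"dx":0.6925, "dy":-0.4755, "dz":0.0312, "drz":-0.3842, "finger_gap":0.06}, {"dx":0.6925, "dy":-0.4755, "dz":0.0312, "drz":-0.3842, "finger_gap":0.06}, {"dx":0.6925, "dy":-0.4755, "dz":0.0312, "drz":-0.3842, "finger_gap":0.06}, {"dx":0.6925, "dy":-0.4755, "dz":0.0312, "drz":-0.3842, "finger_gap":0.06}, {"dx":0.6925, "dy":-0.4755, "dz":0.0312, "drz":-0.3842, "finger_gap":0.06}]' --grip_n 15

```text
time_s: 1.88
ee_pos: [0.4335, -0.1698, 0.2035]
ee_rot: [[-0.006, 1.0, 0.001], [1.0, 0.006, -0.001], [-0.001, 0.001, -1.0]]
ft_force: [0.7, -0.6, -0.3]
width: 0.0602
finger_force: 0.0
```

```bash
python3 goto.py .4825 -.0995 .20 0
```

```text
t 1.88 at [ 0.4335 -0.1698  0.2035] w 0.0602 q6 -0.62 F [ 0.7 -0.6 -0.3]
shift [0.07   0.0494 0.0035] rot [0.0007 0.0005 0.0061]
```

Scaled: 0.07 m is 0.1167, 0.0494 m is 0.0823, 0.006 rad is 0.0019.

>>> creep_tool --segments '[{"dx":0.1167, "dy":0.0823, "dz":0.0058, "drz":0.0019, "finger_gap":0.06}, {"dx":0.1167, "dy":0.0823, "dz":0.0058, "drz":0.0019, "finger_gap":0.06}, {"dx":0.1167, "dy":0.0823, "dz":0.0058, "drz":0.0019, "finger_gap":0.06}, {"dx":0.1167, "dy":0.0823, "dz":0.0058, "drz":0.0019, "finger_gap":0.06}, {"dx":0.1167, "dy":0.0823, "dz":0.0058, "drz":0.0019, "finger_gap":0.06}]'

```text
time_s: 2.3
ee_pos: [0.4818, -0.1016, 0.1996]
ee_rot: [[0.004, 1.0, -0.001], [1.0, -0.004, -0.0], [-0.0, -0.001, -1.0]]
ft_force: [-0.0, -0.8, -0.4]
width: 0.0599
finger_force: 0.0
```

Create wr.py:
```python
import sys; from fit import *
# overlay predicted handle/outline in the wrist picture
f=r.grab_frame("wrist"); i=f["img"][...,::-1].copy(); o=np.load("poses.npy",allow_pickle=True).item()
for n in sys.argv[2:]:
    m=model(n,o[n]); k=len(m)//2; L=[m[:k],m[k:]]
    if "cover" in n:
        h=M[n][3]/1000; q=outline(*((24,24,12) if M[n][0] in(125,91) else (16,56,7))); c,s=np.cos(o[n][3]),np.sin(o[n][3]); q=q@np.array([[c,s],[-s,c]])+o[n][:2]; L.append(np.c_[q,np.full(len(q),h+.03)])
    for P in L: cv2.polylines(i,[np.round(proj(f,P,True)).astype(int)],True,(255,0,255),1)
cv2.imwrite(f"pics/{sys.argv[1]}.png",i); np.save(sys.argv[1]+".npy",f,allow_pickle=True)
```

```bash
python3 wr.py w1 bundt_cover bundt_board; python3 goto.py .4825 -.0995 .104 0
```

```text
t 2.35 at [ 0.4816 -0.1023  0.1997] w 0.0601 q6 -0.43 F [ 0.7 -0.2 -0. ]
shift [0.0029 0.001  0.0957] rot [-0.0005  0.0005 -0.0062]
```

View pics/w1.png

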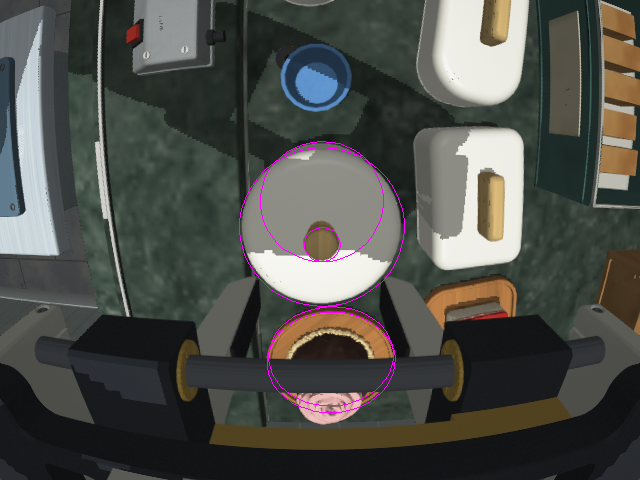

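The wrist picture shows the bundt knob at (322,240), 2–3 px (about 1.5 mm) from its predicted place. Rim and board outlines line up with the prediction, so I'll descend.

Scaled: 0.095 m is 0.1583, 0.093 m is 0.155, -0.006 rad is -0.0019.

>>> creep_tool --segments '[{"dx":0.0067, "dy":0.0017, "dz":0.0583, "drz":-0.0019, "finger_gap":0.06}, {"dx":0.0067, "dy":0.0017, "dz":0.1083, "drz":-0.0019, "finger_gap":0.06}, {"dx":0.0067, "dy":0.0017, "dz":0.1417, "drz":-0.0019, "finger_gap":0.06}, {"dx":0.0067, "dy":0.0017, "dz":0.155, "drz":-0.0019, "finger_gap":0.06}, {"dx":0.0067, "dy":0.0017, "dz":0.1583, "drz":-0.0019, "finger_gap":0.06}, {"dx":0.0067, "dy":0.0017, "dz":0.1583, "drz":-0.0019, "finger_gap":0.02}, {"dx":0.0067, "dy":0.0017, "dz":0.1583, "drz":-0.0019, "finger_gap":0.01}, {"dx":0.0067, "dy":0.0017, "dz":0.1583, "drz":-0.0019, "finger_gap":0.01}, {"dx":0.0067, "dy":0.0017, "dz":0.1583, "drz":-0.0019, "finger_gap":0.01}, {"dx":0.0067, "dy":0.0017, "dz":0.1583, "drz":-0.0019, "finger_gap":0.01}]' --grip_n 25

```text
time_s: 3.18
ee_pos: [0.4836, -0.0978, 0.1056]
ee_rot: [[-0.0, 1.0, 0.002], [1.0, 0.0, -0.001], [-0.001, 0.002, -1.0]]
ft_force: [-0.2, -0.3, 0.0]
width: 0.031
finger_force: 0.0
```

```bash
python3 goto.py .4935 -.2931 .25 0
```

```text
t 3.18 at [ 0.4836 -0.0978  0.1056] w 0.031 q6 -0.43 F [-0.2 -0.3  0. ]
shift [-0.1954  0.0101 -0.1442] rot [0.0016 0.0008 0.0001]
```

Scaled: -0.125 m is -0.2083, -0.1 m is -0.1667.

>>> creep_tool --segments '[{"finger_gap":0.01}, {"finger_gap":0.01}, {"finger_gap":0.01}, {"finger_gap":0.01}, {"dz":-0.0083, "finger_gap":0.01}, {"dz":-0.025, "finger_gap":0.01}, {"dz":-0.0583, "finger_gap":0.01}, {"dz":-0.1083, "finger_gap":0.01}, {"dz":-0.1667, "finger_gap":0.01}, {"dz":-0.2083, "finger_gap":0.01}]' --grip_n 25

```text
time_s: 4.02
ee_pos: [0.4835, -0.0976, 0.2326]
ee_rot: [[-0.0, 1.0, 0.002], [1.0, 0.0, -0.001], [-0.001, 0.002, -1.0]]
ft_force: [0.8, -0.7, -3.4]
width: 0.0235
finger_force: 25.0
```

```bash
python3 goto.py .4945 -.2900 .245 0
```

```text
t 4.02 at [ 0.4835 -0.0976  0.2326] w 0.0235 q6 -0.43 F [ 0.8 -0.7 -3.4]
shift [-0.1924  0.011  -0.0123] rot [0.0018 0.0005 0.0001]
```

Scaled: -0.1932 m is -0.322, 0.001 m is 0.0017, 0.0018 rad is 0.0006.

>>> creep_tool --segments '[{"dx":-0.025, "dy":0.0017, "drx":0.0006, "finger_gap":0.01}, {"dx":-0.075, "dy":0.005, "drx":0.0006, "finger_gap":0.01}, {"dx":-0.1333, "dy":0.0083, "drx":0.0006, "finger_gap":0.01}, {"dx":-0.1917, "dy":0.0117, "drx":0.0006, "finger_gap":0.01}, {"dx":-0.25, "dy":0.015, "drx":0.0006, "finger_gap":0.01}, {"dx":-0.2967, "dy":0.0167, "drx":0.0006, "finger_gap":0.01}, {"dx":-0.3167, "dy":0.0172, "drx":0.0006, "finger_gap":0.01}, {"dx":-0.322, "dy":0.0172, "drx":0.0006, "finger_gap":0.01}, {"dx":-0.322, "dy":0.0172, "drx":0.0006, "finger_gap":0.01}, {"dx":-0.322, "dy":0.0172, "drx":0.0006, "finger_gap":0.01}]' --grip_n 25

```text
time_s: 4.85
ee_pos: [0.4932, -0.2893, 0.2296]
ee_rot: [[-0.0, 1.0, -0.002], [1.0, 0.0, 0.001], [0.001, -0.002, -1.0]]
ft_force: [-0.3, 0.1, -2.6]
width: 0.0233
finger_force: 25.0
```

Create held.py:
```python
import sys; from fit import *
# fit the held cover in scene+top, z guess from TCP; report offset to board
n,top=sys.argv[1],float(sys.argv[2]); o=np.load("poses.npy",allow_pickle=True).item(); s=r.read_state()
p=np.array(s["ee_pos"]); b=o[n.replace("cover","board")]; F=[r.grab_frame(c) for c in ("scene","top")]
rnd=M[n][0]==M[n][1]
q,e=fit(n,[p[0],p[1],p[2]-top,float(sys.argv[3])],F,free_z=False,free_yaw=not rnd)
qt,et=fit(n,[p[0],p[1],p[2]-top,float(sys.argv[3])],F[1:],free_z=False,free_yaw=not rnd)
print("tcp",np.round(p,4),"cover",np.round(q,4),round(e,2),"top",np.round(qt,4),round(et,2),"board",np.round(b,4),"board-cover",np.round((b-q)[[0,1,3]],4))
V=[f["img"][...,::-1].copy() for f in F]
for f,i in zip(F,V): cv2.polylines(i,[np.round(hull(f,n,q)).astype(int)],True,(255,0,255),1)
cv2.imwrite(f"pics/held_{n}.png",np.hstack([cv2.resize(V[0][80:440,180:440],(347,480)),cv2.resize(V[1][80:350,120:540],(450,290),interpolation=cv2.INTER_AREA)[:290] if 0 else cv2.copyMakeBorder(cv2.resize(V[1][80:350,120:540],(450,290)),0,190,0,0,cv2.BORDER_CONSTANT)]))
```

```bash
python3 held.py bundt_cover .1045 0; python3 goto.py .4938 -.2908 .232 0
```

```text
tcp [ 0.4932 -0.2893  0.2296] cover [ 0.4934 -0.2921  0.1251  0.    ] 1.27 top [ 0.4935 -0.2929  0.1251  0.    ] 1.14 board [ 0.4935 -0.2916  0.      0.    ] board-cover [0.0001 0.0005 0.    ]
t 4.95 at [ 0.4935 -0.289   0.2299] w 0.0239 q6 -0.73 F [-0.3  0.1 -2.5]
shift [-0.0018  0.0003 -0.0021] rot [-0.0018 -0.0008  0.0016]
```

View pics/held_bundt_cover.png

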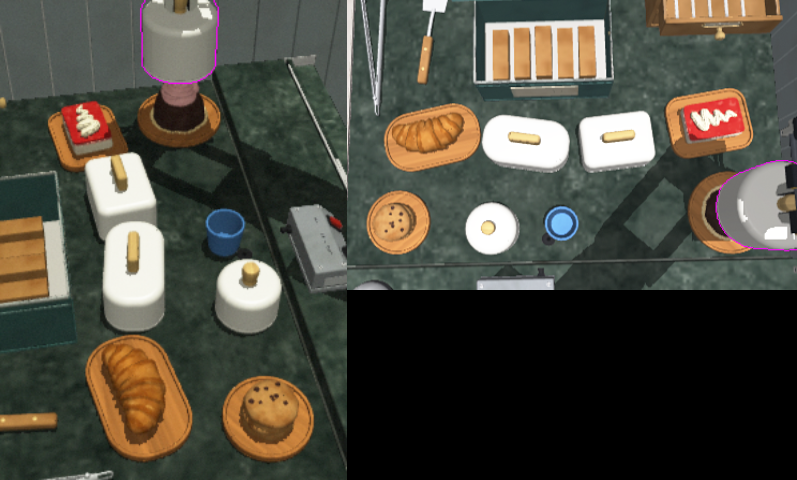

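The held cover's outline fits in both pictures and sits centred over the cake board to about 1 mm. Lowering it now.

Scaled: 0.112 m is 0.1867, -0.001 m is -0.0017.

>>> creep_tool --segments '[{"dx":-0.0017, "dz":0.0167, "finger_gap":0.01}, {"dx":-0.0017, "dz":0.05, "finger_gap":0.01}, {"dx":-0.0017, "dz":0.0833, "finger_gap":0.01}, {"dx":-0.0017, "dz":0.1167, "finger_gap":0.01}, {"dx":-0.0017, "dz":0.1467, "finger_gap":0.01}, {"dx":-0.0017, "dz":0.1667, "finger_gap":0.01}, {"dx":-0.0017, "dz":0.1767, "finger_gap":0.01}, {"dx":-0.0017, "dz":0.1833, "finger_gap":0.01}, {"dx":-0.0017, "dz":0.1867, "finger_gap":0.01}, {"dx":-0.0017, "dz":0.1867, "finger_gap":0.01}]' --grip_n 25

```text
time_s: 5.78
ee_pos: [0.4934, -0.2917, 0.1179]
ee_rot: [[-0.0, 1.0, -0.001], [1.0, 0.0, -0.0], [-0.0, -0.001, -1.0]]
ft_force: [0.4, -0.9, -2.7]
width: 0.0238
finger_force: 25.0
```

```bash
python3 goto.py .4938 -.2908 .1136 0
```

```text
t 5.78 at [ 0.4934 -0.2917  0.1179] w 0.0238 q6 -0.73 F [ 0.4 -0.9 -2.7]
shift [0.0009 0.0004 0.0043] rot [-0.0014  0.0003  0.0005]
```

Scaled: 0.0042 m is 0.007, 0.0038 m is 0.0063.

>>> creep_tool --segments '[{"dz":0.0013, "finger_gap":0.01}, {"dz":0.0027, "finger_gap":0.01}, {"dz":0.004, "finger_gap":0.01}, {"dz":0.0053, "finger_gap":0.01}, {"dz":0.0063, "finger_gap":0.01}, {"dz":0.007, "finger_gap":0.01}, {"dz":0.007, "finger_gap":0.01}]' --grip_n 25

```text
time_s: 6.37
ee_pos: [0.4931, -0.2918, 0.1134]
ee_rot: [[0.0, 1.0, -0.002], [1.0, -0.0, 0.0], [0.0, -0.002, -1.0]]
ft_force: [0.6, -0.5, -3.0]
width: 0.0233
finger_force: 25.0
```

```bash
python3 goto.py .4938 -.2908 .1136 0
```

```text
t 6.37 at [ 0.4931 -0.2918  0.1134] w 0.0233 q6 -0.73 F [ 0.6 -0.5 -3. ]
shift [ 0.001   0.0007 -0.0002] rot [-0.0019 -0.     -0.0001]
```

Scaled: 0.001 m is 0.0017, 0.0005 m is 0.0008.

>>> creep_tool --segments '[{"dz":0.0008, "finger_gap":0.01}, {"dz":0.0017, "finger_gap":0.01}, {"dz":0.0017, "finger_gap":0.01}]' --grip_n 25

```text
time_s: 6.62
ee_pos: [0.493, -0.292, 0.1133]
ee_rot: [[-0.0, 1.0, -0.002], [1.0, 0.0, -0.001], [-0.001, -0.002, -1.0]]
ft_force: [-2.9, 1.0, 4.4]
width: 0.0236
finger_force: 25.0
```

>>> creep_tool --segments '[{"dz":0.0008, "finger_gap":0.01}, {"dz":0.0017, "finger_gap":0.01}, {"dz":0.0017, "finger_gap":0.01}]' --grip_n 25

```text
time_s: 6.87
ee_pos: [0.4929, -0.2921, 0.1131]
ee_rot: [[-0.0, 1.0, -0.002], [1.0, 0.0, -0.001], [-0.001, -0.002, -1.0]]
ft_force: [-5.0, 0.5, 10.1]
width: 0.0235
finger_force: 25.0
```

Contact at the expected height. I'll unload, open and rise.

Scaled: -0.1 m is -0.1667, -0.07 m is -0.1167.

>>> creep_tool --segments '[{"dz":-0.001, "finger_gap":0.01}, {"dz":-0.002, "finger_gap":0.01}, {"dz":-0.002, "finger_gap":0.028}, {"dz":-0.002, "finger_gap":0.04}, {"dz":-0.002, "finger_gap":0.055}, {"dz":-0.002, "finger_gap":0.055}, {"dz":-0.0167, "finger_gap":0.055}, {"dz":-0.05, "finger_gap":0.055}, {"dz":-0.1167, "finger_gap":0.055}, {"dz":-0.1667, "finger_gap":0.055}]' --grip_n 25

```text
time_s: 7.7
ee_pos: [0.4934, -0.2918, 0.2136]
ee_rot: [[-0.0, 1.0, -0.002], [1.0, 0.0, 0.0], [0.0, -0.002, -1.0]]
ft_force: [0.3, -2.0, 0.3]
width: 0.0548
finger_force: 0.0
```

Run:
```python
from h import *
s=r.read_state();print(s["width"])
for c in ("top","scene"):
    f=r.grab_frame(c);np.save(c+"1.npy",f,allow_pickle=True); cv2.imwrite(f"pics/{c}1.png",f["img"][...,::-1])
```

```bash
python3 goto.py .4735 .1455 .20 0
```

Run:
```python
from fit import *
F=[np.load(c+"1.npy",allow_pickle=True).item() for c in ("scene","top")]; o=np.load("poses.npy",allow_pickle=True).item()
b=o["bundt_board"]
print(fit("bundt_cover",[b[0],b[1],.008,0],F,free_z=False,free_yaw=False))
```

```text
0.05476230039866162
t 7.8 at [ 0.4961 -0.294   0.2181] w 0.055 q6 -0.73 F [ 0.6 -0.8  0.4]
shift [ 0.4396 -0.0226  0.0146] rot [0.0069 0.0076 0.0002]
(array([ 0.4925288 , -0.29055642,  0.008     ,  0.        ]), np.float64(1.21773112371011))
```

View pics/scene1.png

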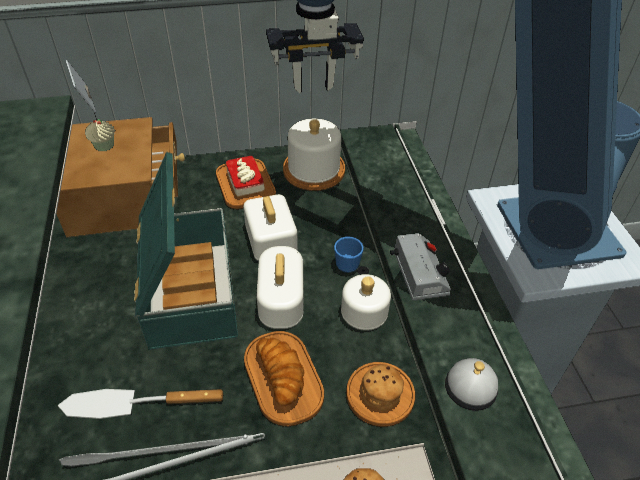

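The bundt cover stands in its recess at (315,152), within 1.5 mm of the board centre. Next is the cookies cover.

Scaled: 0.4396 m is 0.7327, -0.0226 m is -0.0377.

>>> creep_tool --segments '[{"dx":0.7327, "dy":-0.0377, "dz":0.0243, "finger_gap":0.055}, {"dx":0.7327, "dy":-0.0377, "dz":0.0243, "finger_gap":0.055}, {"dx":0.7327, "dy":-0.0377, "dz":0.0243, "finger_gap":0.055}, {"dx":0.7327, "dy":-0.0377, "dz":0.0243, "finger_gap":0.055}, {"dx":0.7327, "dy":-0.0377, "dz":0.0243, "finger_gap":0.055}, {"dx":0.7327, "dy":-0.0377, "dz":0.0243, "finger_gap":0.055}, {"dx":0.7327, "dy":-0.0377, "dz":0.0243, "finger_gap":0.055}, {"dx":0.7327, "dy":-0.0377, "dz":0.0243, "finger_gap":0.055}, {"dx":0.7327, "dy":-0.0377, "dz":0.0243, "finger_gap":0.055}, {"dx":0.7327, "dy":-0.0377, "dz":0.0243, "finger_gap":0.055}]'

```text
time_s: 8.63
ee_pos: [0.4713, 0.1261, 0.1977]
ee_rot: [[0.0, 1.0, -0.002], [1.0, -0.0, 0.0], [0.0, -0.002, -1.0]]
ft_force: [0.3, -0.0, -1.0]
width: 0.0548
finger_force: 0.0
```

>>> creep_tool --segments '[{"dx":0.0433, "finger_gap":0.055}, {"dx":0.0433, "finger_gap":0.055}, {"dx":0.0433, "finger_gap":0.055}, {"dx":0.0433, "finger_gap":0.055}]'

```text
time_s: 8.97
ee_pos: [0.4718, 0.1497, 0.1976]
ee_rot: [[-0.001, 1.0, -0.002], [1.0, 0.001, -0.001], [-0.001, -0.002, -1.0]]
ft_force: [0.4, 0.4, -0.2]
width: 0.055
finger_force: 0.0
```

```bash
python3 goto.py .4735 .1455 .068 0; python3 wr.py w2 cookies_cover croissant_cover
```

```text
t 8.97 at [0.4718 0.1497 0.1976] w 0.055 q6 0.08 F [ 0.4  0.4 -0.2]
shift [-0.0041  0.002   0.1295] rot [-0.0021  0.0006  0.0007]
```

View pics/w2.png

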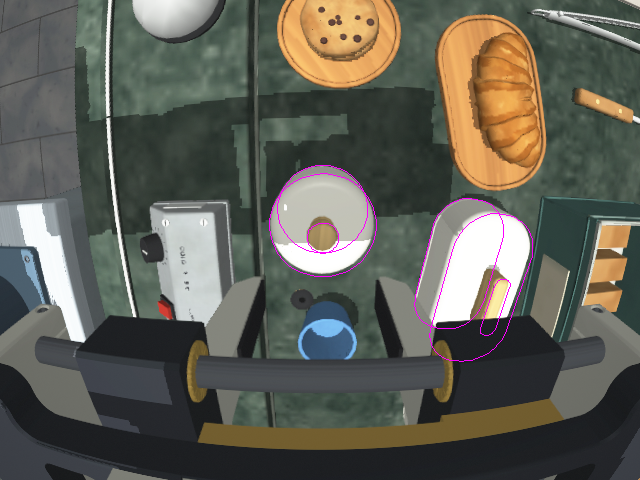

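The cookies knob is at (321,232), 3–4 px from the prediction, the same 1.5–2 mm +y offset as before. The cup at (328,340) is clear of the fingers.

Scaled: 0.1305 m is 0.2175, 0.03 m is 0.05.

>>> creep_tool --segments '[{"dx":-0.0055, "dy":0.0033, "dz":0.05, "finger_gap":0.055}, {"dx":-0.0055, "dy":0.0033, "dz":0.1083, "finger_gap":0.055}, {"dx":-0.0055, "dy":0.0033, "dz":0.1583, "finger_gap":0.055}, {"dx":-0.0055, "dy":0.0033, "dz":0.1967, "finger_gap":0.055}, {"dx":-0.0055, "dy":0.0033, "dz":0.2133, "finger_gap":0.055}, {"dx":-0.0055, "dy":0.0033, "dz":0.2175, "finger_gap":0.055}, {"dx":-0.0055, "dy":0.0033, "dz":0.2175, "finger_gap":0.055}, {"dx":-0.0055, "dy":0.0033, "dz":0.2175, "finger_gap":0.02}, {"dx":-0.0055, "dy":0.0033, "dz":0.2175, "finger_gap":0.01}, {"dx":-0.0055, "dy":0.0033, "dz":0.2175, "finger_gap":0.01}]' --grip_n 25

```text
time_s: 9.85
ee_pos: [0.4749, 0.1468, 0.0687]
ee_rot: [[0.0, 1.0, 0.001], [1.0, -0.0, 0.0], [0.0, 0.001, -1.0]]
ft_force: [0.2, -0.0, 0.2]
width: 0.0392
finger_force: 0.0
```

>>> creep_tool --segments '[{"finger_gap":0.01}, {"finger_gap":0.01}, {"finger_gap":0.01}, {"finger_gap":0.01}, {"finger_gap":0.01}, {"finger_gap":0.01}]'

```text
time_s: 10.35
ee_pos: [0.4737, 0.1469, 0.0677]
ee_rot: [[-0.0, 1.0, -0.001], [1.0, 0.0, 0.0], [0.0, -0.001, -1.0]]
ft_force: [-1.1, 0.3, 6.2]
width: 0.0239
finger_force: 25.0
```

Scaled: 0.16 m is 0.2667, 0.13 m is 0.2167.

>>> creep_tool --segments '[{"dz":-0.0083, "finger_gap":0.01}, {"dz":-0.025, "finger_gap":0.01}, {"dz":-0.0583, "finger_gap":0.01}, {"dz":-0.1, "finger_gap":0.01}, {"dx":0.0167, "dy":0.0017, "dz":-0.1333, "finger_gap":0.01}, {"dx":0.05, "dy":0.005, "dz":-0.1417, "finger_gap":0.01}, {"dx":0.1, "dy":0.01, "dz":-0.1417, "finger_gap":0.01}, {"dx":0.1583, "dy":0.015, "dz":-0.1417, "finger_gap":0.01}, {"dx":0.2167, "dy":0.02, "dz":-0.1417, "finger_gap":0.01}, {"dx":0.2667, "dy":0.025, "dz":-0.1417, "finger_gap":0.01}]' --grip_n 25

```text
time_s: 11.18
ee_pos: [0.4887, 0.3088, 0.1528]
ee_rot: [[0.0, 1.0, -0.001], [1.0, -0.0, 0.001], [0.001, -0.001, -1.0]]
ft_force: [1.2, 0.1, -2.2]
width: 0.0233
finger_force: 25.0
```

>>> creep_tool --segments '[{"dx":0.0233, "dy":0.0017, "finger_gap":0.01}, {"dx":0.0333, "dy":0.0017, "finger_gap":0.01}, {"dx":0.0333, "dy":0.0017, "finger_gap":0.01}, {"dx":0.0333, "dy":0.0017, "finger_gap":0.01}]'

```text
time_s: 11.52
ee_pos: [0.4895, 0.3258, 0.152]
ee_rot: [[-0.0, 1.0, -0.003], [1.0, 0.0, -0.001], [-0.001, -0.003, -1.0]]
ft_force: [0.5, 0.3, -2.0]
width: 0.0236
finger_force: 25.0
```

```bash
python3 held.py cookies_cover .0672 0;  python3 goto.py .4897 .3263 .0757 0
```

```text
tcp [0.4895 0.3258 0.152 ] cover [0.4892 0.3256 0.0848 0.    ] 1.64 top [0.4897 0.3238 0.0848 0.    ] 1.99 board [0.4897 0.3253 0.     0.    ] board-cover [ 0.0005 -0.0004  0.    ]
t 11.62 at [0.4898 0.3253 0.1522] w 0.023 q6 0.4 F [ 1.2  0.4 -2.7]
shift [0.0011 0.0001 0.0765] rot [-0.0023  0.0008 -0.0012]
```

View pics/held_cookies_cover.png

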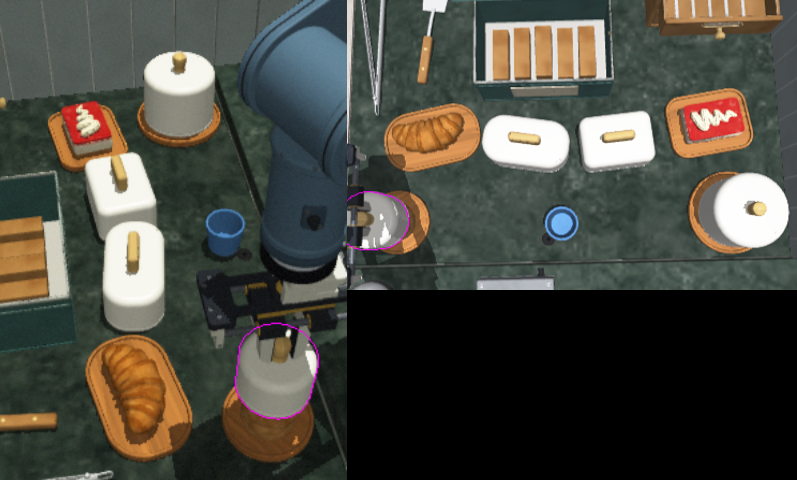

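The held cover's outline is good in the scene crop at (278,370), and it is within 1 mm of the board centre. The bundt cover and cup are undisturbed. Lowering.

Scaled: 0.0753 m is 0.1255, 0.0745 m is 0.1242.

>>> creep_tool --segments '[{"dx":0.0005, "dz":0.0167, "finger_gap":0.01}, {"dx":0.0005, "dz":0.0467, "finger_gap":0.01}, {"dx":0.0005, "dz":0.0767, "finger_gap":0.01}, {"dx":0.0005, "dz":0.1, "finger_gap":0.01}, {"dx":0.0005, "dz":0.1133, "finger_gap":0.01}, {"dx":0.0005, "dz":0.12, "finger_gap":0.01}, {"dx":0.0005, "dz":0.1225, "finger_gap":0.01}, {"dx":0.0005, "dz":0.1242, "finger_gap":0.01}, {"dx":0.0005, "dz":0.1255, "finger_gap":0.01}, {"dx":0.0005, "dz":0.1255, "finger_gap":0.01}]' --grip_n 25

```text
time_s: 12.45
ee_pos: [0.4902, 0.3273, 0.0776]
ee_rot: [[0.0, 1.0, -0.001], [1.0, -0.0, 0.001], [0.001, -0.001, -1.0]]
ft_force: [0.1, -0.1, -2.1]
width: 0.0232
finger_force: 25.0
```

>>> creep_tool --segments '[{"dz":0.0008, "finger_gap":0.01}, {"dz":0.0017, "finger_gap":0.01}, {"dz":0.0017, "finger_gap":0.01}]'

```text
time_s: 12.7
ee_pos: [0.4898, 0.3272, 0.0762]
ee_rot: [[-0.0, 1.0, -0.001], [1.0, 0.0, 0.0], [0.0, -0.001, -1.0]]
ft_force: [0.2, -0.3, -1.4]
width: 0.0236
finger_force: 25.0
```

Scaled: 0.001 m is 0.0017, 0.0005 m is 0.0008.

>>> creep_tool --segments '[{"dz":0.0008, "finger_gap":0.01}, {"dz":0.0017, "finger_gap":0.01}, {"dz":0.0017, "finger_gap":0.01}]'

```text
time_s: 12.95
ee_pos: [0.4898, 0.3272, 0.0757]
ee_rot: [[-0.0, 1.0, -0.001], [1.0, 0.0, 0.0], [0.0, -0.001, -1.0]]
ft_force: [-2.7, -0.8, 4.6]
width: 0.0235
finger_force: 25.0
```

>>> creep_tool --segments '[{"dz":0.0007, "finger_gap":0.01}, {"dz":0.0007, "finger_gap":0.01}]'

```text
time_s: 13.12
ee_pos: [0.4898, 0.3272, 0.0757]
ee_rot: [[-0.0, 1.0, -0.001], [1.0, 0.0, 0.0], [0.0, -0.001, -1.0]]
ft_force: [-3.7, -0.5, 7.7]
width: 0.0235
finger_force: 25.0
```

Scaled: -0.11 m is -0.1833, -0.07 m is -0.1167.

>>> creep_tool --segments '[{"dz":-0.0013, "finger_gap":0.01}, {"dz":-0.0017, "finger_gap":0.01}, {"dz":-0.0017, "finger_gap":0.028}, {"dz":-0.0017, "finger_gap":0.04}, {"dz":-0.0017, "finger_gap":0.055}, {"dz":-0.0017, "finger_gap":0.055}, {"dz":-0.0167, "finger_gap":0.055}, {"dz":-0.05, "finger_gap":0.055}, {"dz":-0.1167, "finger_gap":0.055}, {"dz":-0.1833, "finger_gap":0.055}]' --grip_n 25

```text
time_s: 13.95
ee_pos: [0.4888, 0.3266, 0.1849]
ee_rot: [[0.0, 1.0, -0.005], [1.0, -0.0, -0.001], [-0.001, -0.005, -1.0]]
ft_force: [0.1, 1.0, -0.0]
width: 0.0548
finger_force: 0.0
```

```bash
python3 goto.py .6252 -.0824 .17 .0757
```

```text
t 13.95 at [0.4888 0.3266 0.1849] w 0.0548 q6 0.4 F [ 0.1  1.  -0. ]
shift [-0.4089  0.1365  0.0147] rot [-0.0053  0.0012 -0.0758]
```

Scaled: -0.4089 m is -0.6815, 0.1365 m is 0.2275, -0.0758 rad is -0.0241.

>>> creep_tool --segments '[{"dx":-0.6815, "dy":0.2275, "dz":0.0245, "drz":-0.0241, "finger_gap":0.055}, {"dx":-0.6815, "dy":0.2275, "dz":0.0245, "drz":-0.0241, "finger_gap":0.055}, {"dx":-0.6815, "dy":0.2275, "dz":0.0245, "drz":-0.0241, "finger_gap":0.055}, {"dx":-0.6815, "dy":0.2275, "dz":0.0245, "drz":-0.0241, "finger_gap":0.055}, {"dx":-0.6815, "dy":0.2275, "dz":0.0245, "drz":-0.0241, "finger_gap":0.055}, {"dx":-0.6815, "dy":0.2275, "dz":0.0245, "drz":-0.0241, "finger_gap":0.055}, {"dx":-0.6815, "dy":0.2275, "dz":0.0245, "drz":-0.0241, "finger_gap":0.055}, {"dx":-0.6815, "dy":0.2275, "dz":0.0245, "drz":-0.0241, "finger_gap":0.055}, {"dx":-0.6815, "dy":0.2275, "dz":0.0245, "drz":-0.0241, "finger_gap":0.055}, {"dx":-0.6815, "dy":0.2275, "dz":0.0245, "drz":-0.0241, "finger_gap":0.055}]'

```text
time_s: 14.78
ee_pos: [0.6222, -0.07, 0.1709]
ee_rot: [[-0.076, 0.997, -0.001], [0.997, 0.076, -0.0], [-0.0, -0.001, -1.0]]
ft_force: [0.5, 0.7, 0.0]
width: 0.0552
finger_force: 0.0
```

>>> creep_tool --segments '[{"dx":-0.0233, "dy":0.005, "finger_gap":0.055}, {"dx":-0.0233, "dy":0.005, "finger_gap":0.055}, {"dx":-0.0233, "dy":0.005, "finger_gap":0.055}, {"dx":-0.0233, "dy":0.005, "finger_gap":0.055}]'

```text
time_s: 15.12
ee_pos: [0.6254, -0.0803, 0.1703]
ee_rot: [[-0.076, 0.997, -0.002], [0.997, 0.076, 0.001], [0.001, -0.002, -1.0]]
ft_force: [-0.1, 0.6, 0.1]
width: 0.0549
finger_force: 0.0
```

```bash
python3 goto.py .6252 -.0820 .071 .0757; python3 wr.py w3 slice_cover slice_board cookies_cover;python3 - <<'E'
from fit import *
F=[r.grab_frame(c) for c in ("scene","top")]; o=np.load("poses.npy",allow_pickle=True).item()
b=o["cookies_board"]
print(b,fit("cookies_cover",[b[0],b[1],.008,0],F,free_z=False,free_yaw=False))
E
```

```text
t 15.12 at [ 0.6254 -0.0803  0.1703] w 0.0549 q6 -0.38 F [-0.1  0.6  0.1]
shift [-0.0018 -0.0001  0.0993] rot [-0.0021 -0.001   0.0007]
[0.48972379 0.32526409 0.         0.        ] (array([0.49116226, 0.32271126, 0.008     , 0.        ]), np.float64(4.011693449563981))
```

View pics/w3.png

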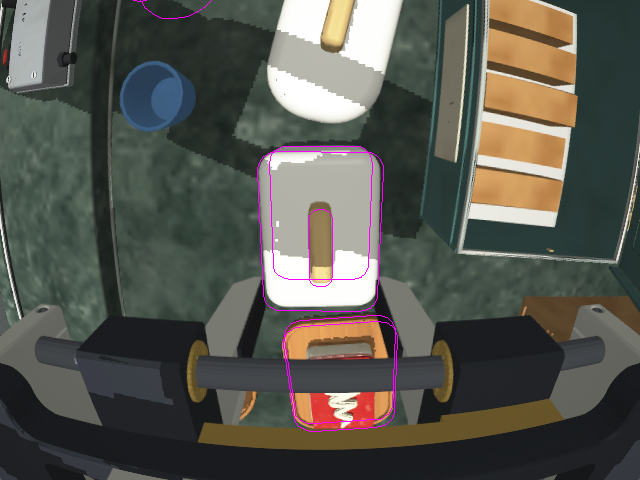

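The slice handle is at (320,242), aligned with the tool, with the usual ~1.5 mm offset. Grasping it.

Scaled: 0.099 m is 0.165, 0.097 m is 0.1617.

>>> creep_tool --segments '[{"dx":-0.002, "dz":0.0333, "finger_gap":0.055}, {"dx":-0.002, "dz":0.075, "finger_gap":0.055}, {"dx":-0.002, "dz":0.1167, "finger_gap":0.055}, {"dx":-0.002, "dz":0.1467, "finger_gap":0.055}, {"dx":-0.002, "dz":0.1617, "finger_gap":0.055}, {"dx":-0.002, "dz":0.165, "finger_gap":0.055}, {"dx":-0.002, "dz":0.165, "finger_gap":0.03}, {"dx":-0.002, "dz":0.165, "finger_gap":0.015}, {"dx":-0.002, "dz":0.165, "finger_gap":0.005}, {"dx":-0.002, "dz":0.165, "finger_gap":0.005}]' --grip_n 25

```text
time_s: 16.1
ee_pos: [0.6266, -0.083, 0.0725]
ee_rot: [[-0.076, 0.997, 0.001], [0.997, 0.076, -0.001], [-0.001, 0.001, -1.0]]
ft_force: [-0.5, 0.6, -0.0]
width: 0.0328
finger_force: 0.0
```

>>> creep_tool --segments '[{"finger_gap":0.005}, {"finger_gap":0.005}, {"finger_gap":0.005}, {"finger_gap":0.005}, {"finger_gap":0.005}, {"finger_gap":0.005}, {"finger_gap":0.005}]'

```text
time_s: 16.68
ee_pos: [0.6258, -0.0829, 0.0715]
ee_rot: [[-0.076, 0.997, -0.001], [0.997, 0.076, -0.0], [-0.0, -0.001, -1.0]]
ft_force: [-1.7, 0.1, 4.6]
width: 0.0162
finger_force: 24.9
```

```bash
python3 goto.py .6637 -.2664 .16 .1482
```

```text
t 16.68 at [ 0.6258 -0.0829  0.0715] w 0.0162 q6 -0.38 F [-1.7  0.1  4.6]
shift [-0.1858  0.0238 -0.0885] rot [-0.0014  0.     -0.0725]
```

The manual's scale: shifts go in shares of 0.6 m and turns go in shares of pi rad. Converting my numbers, -0.162 m is -0.27, -0.13 m is -0.2167, -0.05 rad is -0.0159.

>>> creep_tool --segments '[{"dz":-0.0083, "finger_gap":0.005}, {"dz":-0.025, "finger_gap":0.005}, {"dz":-0.0583, "finger_gap":0.005}, {"dz":-0.1, "finger_gap":0.005}, {"dx":-0.0167, "dy":0.0017, "dz":-0.1333, "drz":-0.0032, "finger_gap":0.005}, {"dx":-0.05, "dy":0.0067, "dz":-0.1467, "drz":-0.0064, "finger_gap":0.005}, {"dx":-0.1, "dy":0.0133, "dz":-0.1475, "drz":-0.0111, "finger_gap":0.005}, {"dx":-0.1583, "dy":0.02, "dz":-0.1475, "drz":-0.0159, "finger_gap":0.005}, {"dx":-0.2167, "dy":0.0277, "dz":-0.1475, "drz":-0.0191, "finger_gap":0.005}, {"dx":-0.27, "dy":0.0345, "dz":-0.1475, "drz":-0.0223, "finger_gap":0.005}]' --grip_n 25

```text
time_s: 17.52
ee_pos: [0.6589, -0.2445, 0.16]
ee_rot: [[-0.146, 0.989, -0.002], [0.989, 0.146, -0.0], [-0.0, -0.002, -1.0]]
ft_force: [1.0, 0.7, -2.0]
width: 0.016
finger_force: 24.9
```

>>> creep_tool --segments '[{"dx":-0.03, "dy":0.005, "drz":-0.0008, "finger_gap":0.005}, {"dx":-0.0397, "dy":0.0052, "drz":-0.0008, "finger_gap":0.005}, {"dx":-0.0397, "dy":0.0052, "drz":-0.0008, "finger_gap":0.005}, {"dx":-0.0397, "dy":0.0052, "drz":-0.0008, "finger_gap":0.005}]'

```text
time_s: 17.85
ee_pos: [0.6649, -0.2651, 0.1591]
ee_rot: [[-0.148, 0.989, -0.003], [0.989, 0.148, 0.001], [0.002, -0.003, -1.0]]
ft_force: [-1.2, 0.7, -2.1]
width: 0.016
finger_force: 24.9
```

```bash
python3 held.py slice_cover .0715 .148;  python3 goto.py .6637 -.2664 .0795 .1482
```

```text
tcp [ 0.6649 -0.2651  0.1591] cover [ 0.6633 -0.2652  0.3212  0.1094] 1.63 top [ 0.6617 -0.2647  0.0876  0.1192] 3.33 board [ 0.6637 -0.2674  0.      0.1482] board-cover [ 0.0004 -0.0022  0.0388]
t 17.95 at [ 0.6651 -0.2641  0.1595] w 0.0158 q6 -0.68 F [-1.  -0.2 -2.1]
shift [-0.0021 -0.0016  0.08  ] rot [-0.0022 -0.0013  0.0014]
```

View pics/held_slice_cover.png

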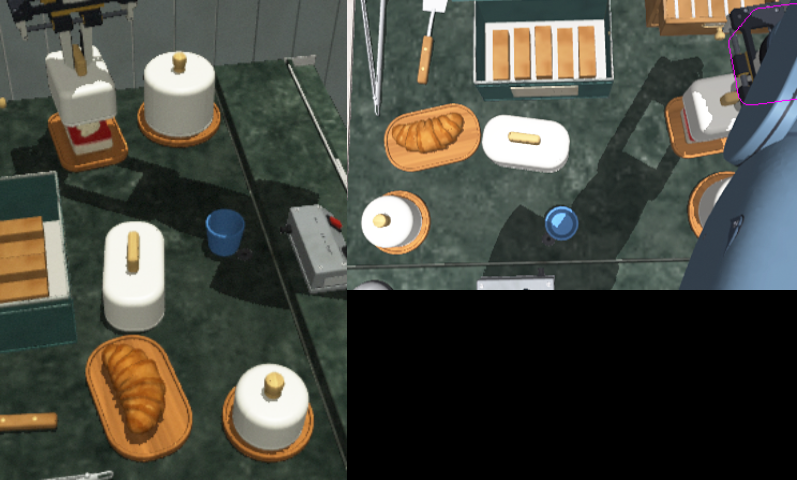

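The cookies cover stands centred on its board at crop (270,408). The arm hides part of the slice cover in the top view, so that fit is unreliable. The scene crop shows it above its slice, and the kinematics agreed to about 1 mm on the two covers before, so I'll use those.

Scaled: 0.078 m is 0.13, 0.0775 m is 0.1292.

>>> creep_tool --segments '[{"dx":-0.0032, "dy":-0.002, "dz":0.0167, "finger_gap":0.005}, {"dx":-0.0032, "dy":-0.002, "dz":0.0467, "finger_gap":0.005}, {"dx":-0.0032, "dy":-0.002, "dz":0.0767, "finger_gap":0.005}, {"dx":-0.0032, "dy":-0.002, "dz":0.1, "finger_gap":0.005}, {"dx":-0.0032, "dy":-0.002, "dz":0.1167, "finger_gap":0.005}, {"dx":-0.0032, "dy":-0.002, "dz":0.1233, "finger_gap":0.005}, {"dx":-0.0032, "dy":-0.002, "dz":0.1267, "finger_gap":0.005}, {"dx":-0.0032, "dy":-0.002, "dz":0.1292, "finger_gap":0.005}, {"dx":-0.0032, "dy":-0.002, "dz":0.13, "finger_gap":0.005}, {"dx":-0.0032, "dy":-0.002, "dz":0.13, "finger_gap":0.005}]' --grip_n 25

```text
time_s: 18.78
ee_pos: [0.6648, -0.2682, 0.0824]
ee_rot: [[-0.148, 0.989, -0.0], [0.989, 0.148, -0.001], [-0.001, -0.001, -1.0]]
ft_force: [0.1, 0.3, -0.2]
width: 0.0156
finger_force: 24.9
```

>>> creep_tool --segments '[{"dz":0.0008, "finger_gap":0.005}, {"dz":0.0017, "finger_gap":0.005}, {"dz":0.0017, "finger_gap":0.005}]'

```text
time_s: 19.03
ee_pos: [0.6644, -0.2681, 0.0808]
ee_rot: [[-0.148, 0.989, -0.001], [0.989, 0.148, -0.0], [-0.0, -0.001, -1.0]]
ft_force: [0.8, 0.1, -2.2]
width: 0.0159
finger_force: 24.9
```

>>> creep_tool --segments '[{"dz":0.0008, "finger_gap":0.005}, {"dz":0.0017, "finger_gap":0.005}, {"dz":0.0017, "finger_gap":0.005}]'

```text
time_s: 19.28
ee_pos: [0.6643, -0.268, 0.0796]
ee_rot: [[-0.148, 0.989, -0.002], [0.989, 0.148, -0.0], [0.0, -0.002, -1.0]]
ft_force: [0.2, -0.9, -1.7]
width: 0.0161
finger_force: 24.9
```

Scaled: 0.0009 m is 0.0015, 0.0005 m is 0.0008.

>>> creep_tool --segments '[{"dz":0.0008, "finger_gap":0.005}, {"dz":0.0015, "finger_gap":0.005}, {"dz":0.0015, "finger_gap":0.005}]'

```text
time_s: 19.53
ee_pos: [0.6643, -0.2681, 0.0795]
ee_rot: [[-0.148, 0.989, -0.001], [0.989, 0.148, -0.0], [-0.0, -0.001, -1.0]]
ft_force: [-2.2, 1.4, 5.5]
width: 0.0157
finger_force: 24.9
```

>>> creep_tool --segments '[{"dz":0.0005, "finger_gap":0.005}, {"dz":0.0005, "finger_gap":0.005}]'

```text
time_s: 19.7
ee_pos: [0.6643, -0.2681, 0.0795]
ee_rot: [[-0.148, 0.989, -0.001], [0.989, 0.148, -0.001], [-0.0, -0.001, -1.0]]
ft_force: [-4.2, 1.5, 6.9]
width: 0.0158
finger_force: 24.9
```

On the floor at exactly the expected 0.0795. Releasing and rising.

Scaled: -0.095 m is -0.1583, -0.065 m is -0.1083.

>>> creep_tool --segments '[{"dz":-0.0012, "finger_gap":0.005}, {"dz":-0.0017, "finger_gap":0.005}, {"dz":-0.0017, "finger_gap":0.02}, {"dz":-0.0017, "finger_gap":0.035}, {"dz":-0.0017, "finger_gap":0.05}, {"dz":-0.0017, "finger_gap":0.05}, {"dz":-0.0167, "finger_gap":0.05}, {"dz":-0.05, "finger_gap":0.05}, {"dz":-0.1083, "finger_gap":0.05}, {"dz":-0.1583, "finger_gap":0.05}]' --grip_n 25

```text
time_s: 20.53
ee_pos: [0.6641, -0.2678, 0.1745]
ee_rot: [[-0.148, 0.989, -0.003], [0.989, 0.148, 0.001], [0.001, -0.003, -1.0]]
ft_force: [1.0, -0.4, 1.2]
width: 0.05
finger_force: 0.0
```

```bash
python3 goto.py .6262 .0825 .17 -.1443
```

```text
t 20.53 at [ 0.6641 -0.2678  0.1745] w 0.05 q6 -0.69 F [ 1.  -0.4  1.2]
shift [0.352  0.0142 0.0048] rot [-0.0027 -0.0006  0.2926]
```

Scaled: 0.352 m is 0.5867, 0.0142 m is 0.0237, 0.2926 rad is 0.0931.

>>> creep_tool --segments '[{"dx":0.5867, "dy":0.0237, "dz":0.008, "drz":0.0931, "finger_gap":0.05}, {"dx":0.5867, "dy":0.0237, "dz":0.008, "drz":0.0931, "finger_gap":0.05}, {"dx":0.5867, "dy":0.0237, "dz":0.008, "drz":0.0931, "finger_gap":0.05}, {"dx":0.5867, "dy":0.0237, "dz":0.008, "drz":0.0931, "finger_gap":0.05}, {"dx":0.5867, "dy":0.0237, "dz":0.008, "drz":0.0931, "finger_gap":0.05}, {"dx":0.5867, "dy":0.0237, "dz":0.008, "drz":0.0931, "finger_gap":0.05}, {"dx":0.5867, "dy":0.0237, "dz":0.008, "drz":0.0931, "finger_gap":0.05}, {"dx":0.5867, "dy":0.0237, "dz":0.008, "drz":0.0931, "finger_gap":0.05}, {"dx":0.5867, "dy":0.0237, "dz":0.008, "drz":0.0931, "finger_gap":0.05}, {"dx":0.5867, "dy":0.0237, "dz":0.008, "drz":0.0931, "finger_gap":0.05}]'

```text
time_s: 21.37
ee_pos: [0.6256, 0.0873, 0.1695]
ee_rot: [[0.139, 0.99, -0.001], [0.99, -0.139, 0.002], [0.001, -0.001, -1.0]]
ft_force: [-0.0, -0.2, -0.4]
width: 0.0501
finger_force: 0.0
```

>>> creep_tool --segments '[{"finger_gap":0.05}, {"finger_gap":0.05}]'

```text
time_s: 21.53
ee_pos: [0.6268, 0.0814, 0.1691]
ee_rot: [[0.144, 0.99, -0.001], [0.99, -0.144, -0.001], [-0.001, -0.001, -1.0]]
ft_force: [0.7, 1.2, -0.3]
width: 0.0499
finger_force: 0.0
```

```bash
python3 goto.py .6262 .0825 .0715 -.1443; python3 wr.py w4 croissant_cover croissant_board
```

```text
t 21.53 at [0.6268 0.0814 0.1691] w 0.0499 q6 0.1 F [ 0.7  1.2 -0.3]
shift [ 0.0011 -0.0007  0.0976] rot [-0.0009  0.0009 -0.    ]
```

View pics/w4.png

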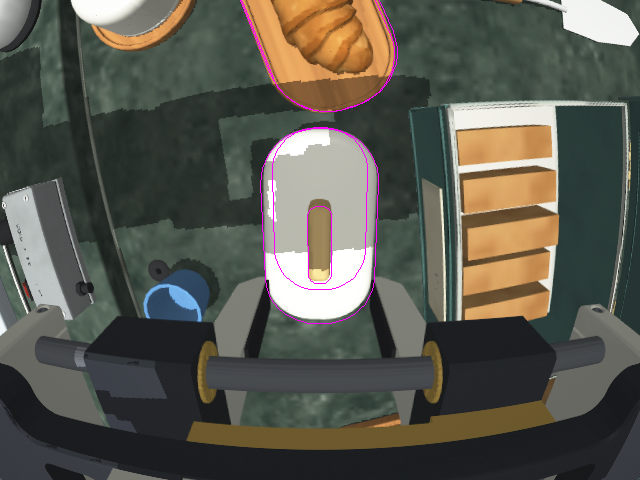

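The croissant handle at (319,241) and both outlines match the prediction. Grasping it.

Scaled: 0.098 m is 0.1633, 0.0965 m is 0.1608.

>>> creep_tool --segments '[{"dx":0.0013, "dy":-0.0012, "dz":0.0333, "finger_gap":0.05}, {"dx":0.0013, "dy":-0.0012, "dz":0.075, "finger_gap":0.05}, {"dx":0.0013, "dy":-0.0012, "dz":0.1167, "finger_gap":0.05}, {"dx":0.0013, "dy":-0.0012, "dz":0.1467, "finger_gap":0.05}, {"dx":0.0013, "dy":-0.0012, "dz":0.1608, "finger_gap":0.05}, {"dx":0.0013, "dy":-0.0012, "dz":0.1633, "finger_gap":0.05}, {"dx":0.0013, "dy":-0.0012, "dz":0.1633, "finger_gap":0.03}, {"dx":0.0013, "dy":-0.0012, "dz":0.1633, "finger_gap":0.015}, {"dx":0.0013, "dy":-0.0012, "dz":0.1633, "finger_gap":0.005}, {"dx":0.0013, "dy":-0.0012, "dz":0.1633, "finger_gap":0.005}]' --grip_n 25

```text
time_s: 22.42
ee_pos: [0.6267, 0.083, 0.072]
ee_rot: [[0.144, 0.99, 0.001], [0.99, -0.144, -0.0], [-0.0, 0.001, -1.0]]
ft_force: [-0.2, 0.8, 0.6]
width: 0.0279
finger_force: 0.0
```

>>> creep_tool --segments '[{"finger_gap":0.005}, {"finger_gap":0.005}, {"finger_gap":0.005}, {"finger_gap":0.005}, {"finger_gap":0.005}, {"finger_gap":0.005}, {"finger_gap":0.005}]'

```text
time_s: 23.0
ee_pos: [0.6261, 0.0832, 0.0712]
ee_rot: [[0.144, 0.99, -0.001], [0.99, -0.144, 0.0], [-0.0, -0.001, -1.0]]
ft_force: [-0.5, 1.4, 6.0]
width: 0.0156
finger_force: 25.0
```

```bash
python3 goto.py .6488 .2638 .16 .2183
```

```text
t 23.0 at [0.6261 0.0832 0.0712] w 0.0156 q6 0.1 F [-0.5  1.4  6. ]
shift [ 0.182  -0.0036 -0.0888] rot [-0.0006 -0.     -0.3625]
```

Scaled: 0.162 m is 0.27, -0.0015 m is -0.0025, -0.355 rad is -0.113.

>>> creep_tool --segments '[{"dz":-0.0083, "finger_gap":0.005}, {"dz":-0.025, "finger_gap":0.005}, {"dz":-0.0583, "finger_gap":0.005}, {"dz":-0.1, "drz":-0.0064, "finger_gap":0.005}, {"dx":0.0167, "dz":-0.1333, "drz":-0.0191, "finger_gap":0.005}, {"dx":0.05, "dy":-0.0017, "dz":-0.148, "drz":-0.0382, "finger_gap":0.005}, {"dx":0.1, "dy":-0.0025, "dz":-0.148, "drz":-0.0605, "finger_gap":0.005}, {"dx":0.1583, "dy":-0.0033, "dz":-0.148, "drz":-0.0828, "finger_gap":0.005}, {"dx":0.2167, "dy":-0.005, "dz":-0.148, "drz":-0.1019, "finger_gap":0.005}, {"dx":0.27, "dy":-0.0058, "dz":-0.148, "drz":-0.113, "finger_gap":0.005}]' --grip_n 25

```text
time_s: 23.83
ee_pos: [0.6453, 0.2457, 0.1597]
ee_rot: [[-0.212, 0.977, -0.002], [0.977, 0.212, 0.0], [0.001, -0.002, -1.0]]
ft_force: [0.3, 0.2, -1.8]
width: 0.0157
finger_force: 24.9
```

>>> creep_tool --segments '[{"dx":0.025, "dy":0.0133, "drz":-0.0024, "finger_gap":0.005}, {"dx":0.03, "dy":0.015, "drz":-0.0024, "finger_gap":0.005}, {"dx":0.03, "dy":0.015, "drz":-0.0024, "finger_gap":0.005}, {"dx":0.03, "dy":0.015, "drz":-0.0024, "finger_gap":0.005}]'

```text
time_s: 24.17
ee_pos: [0.6503, 0.2627, 0.1591]
ee_rot: [[-0.216, 0.976, -0.003], [0.976, 0.216, -0.001], [-0.0, -0.003, -1.0]]
ft_force: [0.1, -0.2, -2.4]
width: 0.0155
finger_force: 24.9
```

```bash
sed -i 's/^print("tcp"/q[2]=p[2]-top\n&/' held.py; python3 held.py croissant_cover .0712 .218;  python3 goto.py .6488 .2640 .0792 .2183
```

```text
tcp [0.6503 0.2627 0.1591] cover [0.6501 0.2606 0.0879 0.2053] 2.34 top [0.6259 0.2349 0.083  0.2419] 1.07 board [0.6488 0.2628 0.     0.2183] board-cover [-0.0013  0.0022  0.013 ]
t 24.27 at [0.6506 0.2619 0.1593] w 0.0159 q6 0.01 F [-0.7 -0.2 -1.9]
shift [ 0.0024 -0.0011  0.0801] rot [-0.0025  0.0001 -0.0016]
```

View pics/held_croissant_cover.png

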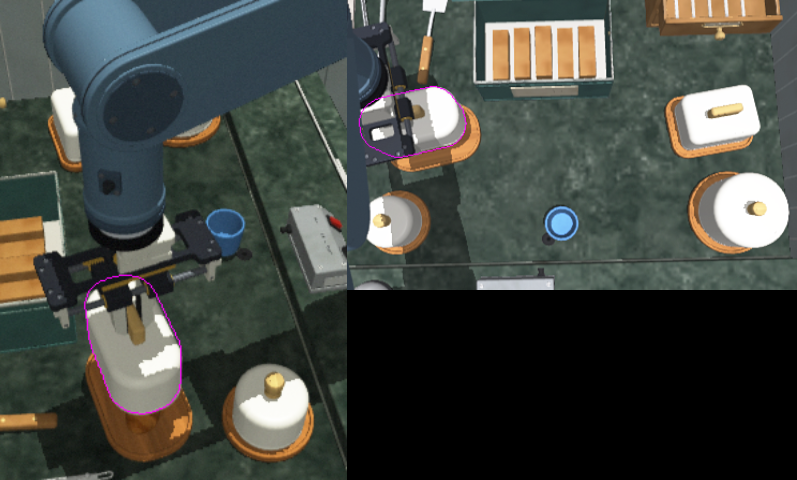

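The held cover's outline matches in both crops, about 2 mm from the board centre. The slice cover is placed well at crop (717,118). Lowering.

Scaled: 0.078 m is 0.13, -0.001 m is -0.0017.

>>> creep_tool --segments '[{"dx":0.0013, "dy":-0.0017, "dz":0.0167, "finger_gap":0.005}, {"dx":0.0013, "dy":-0.0017, "dz":0.0467, "finger_gap":0.005}, {"dx":0.0013, "dy":-0.0017, "dz":0.0767, "finger_gap":0.005}, {"dx":0.0013, "dy":-0.0017, "dz":0.1, "finger_gap":0.005}, {"dx":0.0013, "dy":-0.0017, "dz":0.1167, "finger_gap":0.005}, {"dx":0.0013, "dy":-0.0017, "dz":0.1233, "finger_gap":0.005}, {"dx":0.0013, "dy":-0.0017, "dz":0.1267, "finger_gap":0.005}, {"dx":0.0013, "dy":-0.0017, "dz":0.1292, "finger_gap":0.005}, {"dx":0.0013, "dy":-0.0017, "dz":0.13, "finger_gap":0.005}, {"dx":0.0013, "dy":-0.0017, "dz":0.13, "finger_gap":0.005}]' --grip_n 25

```text
time_s: 25.1
ee_pos: [0.6499, 0.2641, 0.0821]
ee_rot: [[-0.216, 0.976, -0.0], [0.976, 0.216, 0.0], [0.0, -0.0, -1.0]]
ft_force: [0.2, 0.4, -2.4]
width: 0.0157
finger_force: 24.9
```

>>> creep_tool --segments '[{"dz":0.0008, "finger_gap":0.005}, {"dz":0.0017, "finger_gap":0.005}, {"dz":0.0017, "finger_gap":0.005}]'

```text
time_s: 25.35
ee_pos: [0.6495, 0.2641, 0.0806]
ee_rot: [[-0.217, 0.976, -0.001], [0.976, 0.217, 0.0], [0.0, -0.001, -1.0]]
ft_force: [0.6, 0.4, -0.9]
width: 0.0158
finger_force: 24.9
```

>>> creep_tool --segments '[{"dz":0.0008, "finger_gap":0.005}, {"dz":0.0017, "finger_gap":0.005}, {"dz":0.0017, "finger_gap":0.005}]'

```text
time_s: 25.6
ee_pos: [0.6495, 0.2641, 0.0793]
ee_rot: [[-0.217, 0.976, -0.002], [0.976, 0.217, 0.0], [0.0, -0.002, -1.0]]
ft_force: [-0.3, -0.2, -1.1]
width: 0.016
finger_force: 24.9
```

Scaled: 0.0009 m is 0.0015, 0.0005 m is 0.0008.

>>> creep_tool --segments '[{"dz":0.0008, "finger_gap":0.005}, {"dz":0.0015, "finger_gap":0.005}, {"dz":0.0015, "finger_gap":0.005}]'

```text
time_s: 25.85
ee_pos: [0.6495, 0.2642, 0.0793]
ee_rot: [[-0.217, 0.976, -0.001], [0.976, 0.217, 0.0], [0.0, -0.001, -1.0]]
ft_force: [-2.1, -0.5, 4.5]
width: 0.0157
finger_force: 24.9
```

>>> creep_tool --segments '[{"dz":0.0005, "finger_gap":0.005}, {"dz":0.0005, "finger_gap":0.005}]'

```text
time_s: 26.02
ee_pos: [0.6495, 0.2641, 0.0792]
ee_rot: [[-0.217, 0.976, -0.001], [0.976, 0.217, 0.0], [0.0, -0.001, -1.0]]
ft_force: [-2.8, -1.2, 7.0]
width: 0.016
finger_force: 25.0
```

Down at the expected height. I'll release, rise, and move back towards the base for a clear final look.

Scaled: -0.105 m is -0.175, -0.065 m is -0.1083.

>>> creep_tool --segments '[{"dz":-0.0012, "finger_gap":0.005}, {"dz":-0.0017, "finger_gap":0.005}, {"dz":-0.0017, "finger_gap":0.02}, {"dz":-0.0017, "finger_gap":0.035}, {"dz":-0.0017, "finger_gap":0.05}, {"dz":-0.0017, "finger_gap":0.05}, {"dz":-0.0167, "finger_gap":0.05}, {"dz":-0.05, "finger_gap":0.05}, {"dz":-0.1083, "finger_gap":0.05}, {"dz":-0.175, "finger_gap":0.05}]' --grip_n 25

```text
time_s: 26.85
ee_pos: [0.6482, 0.2636, 0.1822]
ee_rot: [[-0.216, 0.976, -0.007], [0.976, 0.216, -0.001], [0.0, -0.007, -1.0]]
ft_force: [1.0, 0.6, -0.4]
width: 0.0495
finger_force: 0.0
```

>>> creep_tool --segments '[{"dx":-0.3333, "dy":-0.5, "dz":-0.1333, "finger_gap":0.05}, {"dx":-0.3333, "dy":-0.5, "dz":-0.1333, "finger_gap":0.05}, {"dx":-0.3333, "dy":-0.5, "dz":-0.1333, "finger_gap":0.05}, {"dx":-0.3333, "dy":-0.5, "dz":-0.1333, "finger_gap":0.05}, {"dx":-0.3333, "dy":-0.5, "dz":-0.1333, "finger_gap":0.05}, {"dx":-0.3333, "dy":-0.5, "dz":-0.1333, "finger_gap":0.05}, {"dx":-0.3333, "dy":-0.5, "dz":-0.1333, "finger_gap":0.05}, {"dx":-0.3333, "dy":-0.5, "dz":-0.1333, "finger_gap":0.05}, {"dx":-0.3333, "dy":-0.5, "dz":-0.1333, "finger_gap":0.05}, {"dx":-0.3333, "dy":-0.5, "dz":-0.1333, "finger_gap":0.05}]'

```text
time_s: 27.68
ee_pos: [0.3974, 0.0006, 0.2659]
ee_rot: [[-0.213, 0.977, 0.0], [0.977, 0.213, -0.003], [-0.003, -0.0, -1.0]]
ft_force: [0.6, 0.4, 0.8]
width: 0.05
finger_force: 0.0
```

Run:
```python
from fit import *
F=[r.grab_frame(c) for c in ("scene","top")]; o=np.load("poses.npy",allow_pickle=True).item()
for n in list(M)[:4]:
    b=o[n.replace("cover","board")]; q,e=fit(n,[b[0],b[1],.008,b[3]],F,free_z=False,free_yaw=M[n][0]!=M[n][1])
    print(n,"off board",np.round((q-b)[[0,1,3]],4),round(e,2))
V=[f["img"][...,::-1] for f in F]
c=np.zeros((500,800,3),np.uint8); c[:480,:340]=cv2.resize(V[0][100:450,200:448],(340,480)); c[:250,340:]=cv2.resize(V[1][130:350,120:525],(460,250)); cv2.imwrite("pics/end.png",c)
F0=np.load("top0.npy",allow_pickle=True).item()
for f in (F0,F[1]):
    i=cv2.cvtColor(f["img"],cv2.COLOR_RGB2HSV)[250:320,295:345]; m=(i[...,0]>100)&(i[...,0]<120)&(i[...,1]>130)&(i[...,2]>60); yy,xx=np.nonzero(m); print("cup",xx.mean()+295,yy.mean()+250,m.sum())
```

```text
bundt_cover off board [-0.0007  0.0011  0.    ] 1.37
cookies_cover off board [ 0.0013 -0.0026  0.    ] 4.02
slice_cover off board [-0.0026  0.0149  0.0095] 1.3
croissant_cover off board [-0.0007  0.0055  0.0366] 2.02
cup 320.33078101071976 287.8820826952527 653
cup 322.32 298.448 125
```

View pics/end.png

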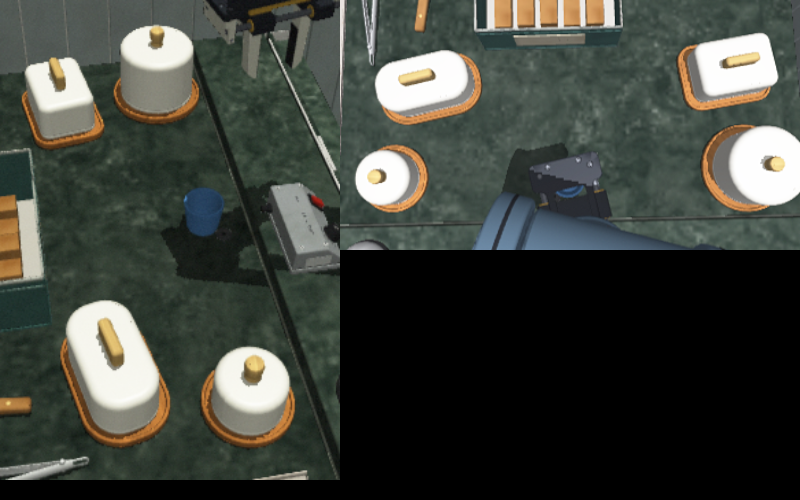

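All four covers look upright on their boards and the cup is still in place at (203,212). The slice fit locked onto the board's edges, so I'll refit using white pixels only.

Run:
```python
import fit as G; from fit import *
def edges(f):
    i=cv2.cvtColor(f["img"],cv2.COLOR_RGB2HSV); m=((i[...,2]>80)&(i[...,1]<70)).astype(np.uint8); m=cv2.morphologyEx(m,cv2.MORPH_OPEN,np.ones((3,3)))
    c,_=cv2.findContours(m,cv2.RETR_EXTERNAL,cv2.CHAIN_APPROX_NONE); return cKDTree(np.vstack([k[:,0] for k in c if len(k)>40]).astype(float)),m
G.edges=edges
F=[r.grab_frame(c) for c in ("scene","top")]; o=np.load("poses.npy",allow_pickle=True).item(); V=[f["img"][...,::-1].copy() for f in F]
for n in list(M)[:4]:
    b=o[n.replace("cover","board")]; rd=M[n][0]==M[n][1]
    for nm,ff in (("both",F),("scene",F[:1]),("top",F[1:])):
        q,e=fit(n,[b[0],b[1],.008,b[3]],ff,free_z=False,free_yaw=not rd); print(n,nm,np.round((q-b)[[0,1,3]],4),round(e,2))
    q,e=fit(n,[b[0],b[1],.008,b[3]],F,free_z=True,free_yaw=not rd); print("   free z",np.round(q,4))
    for f,i in zip(F,V): cv2.polylines(i,[np.round(hull(f,n,[b[0],b[1],.008,b[3]])).astype(int)],True,(255,0,255),1)
c=np.zeros((600,800,3),np.uint8); c[:,:425]=cv2.resize(V[0][100:450,200:448],(425,600)); c[:204,425:]=cv2.resize(V[1][130:350,120:525],(375,204)); c[204:504,425:]=cv2.resize(V[1][150:310,400:600],(375,300)); cv2.imwrite("pics/end2.png",c)
```

```text
bundt_cover both [-0.0005 -0.0025  0.    ] 1.03
bundt_cover scene [-0.002  -0.0043  0.    ] 0.71
bundt_cover top [-0.     -0.0015  0.    ] 0.97
   free z [ 0.493  -0.2954  0.0059  0.    ]
cookies_cover both [0.0002 0.0015 0.    ] 0.99
cookies_cover scene [-0.0011  0.0009  0.    ] 0.93
cookies_cover top [0.0013 0.0016 0.    ] 0.57
   free z [0.49   0.3276 0.0035 0.    ]
slice_cover both [ 0.0006 -0.0005 -0.0169] 0.99
slice_cover scene [-0.0001 -0.001  -0.0316] 0.76
slice_cover top [ 0.0007 -0.0004  0.0286] 1.0
   free z [ 0.6645 -0.2692  0.0058  0.1355]
croissant_cover both [ 0.0009  0.0001 -0.0015] 0.89
croissant_cover scene [ 0.0004  0.0013 -0.013 ] 0.88
croissant_cover top [ 0.0016 -0.0013  0.0105] 0.77
   free z [0.65   0.2627 0.0036 0.2186]
```

View pics/end2.png

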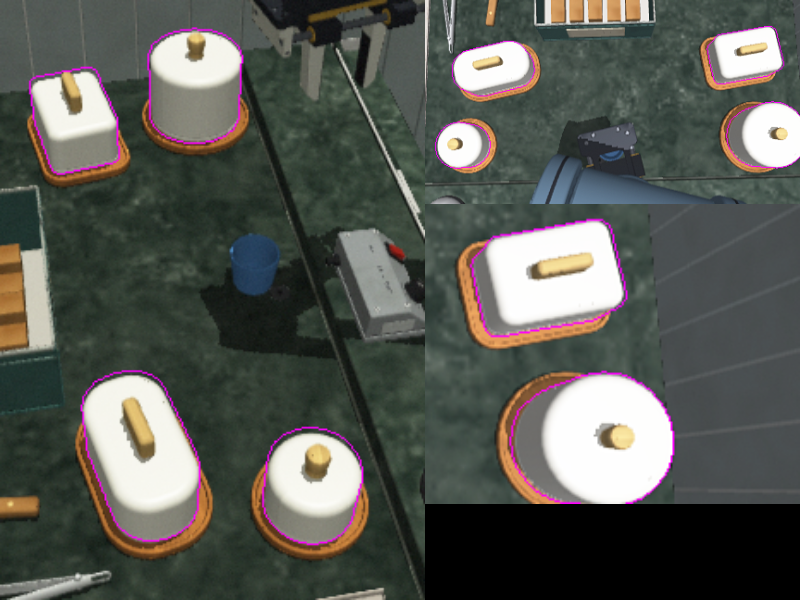

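The white-pixel fits put every cover within 3 mm of its board centre (8 mm allowed), at recess-floor height and upright. The cup at (255,263) hasn't moved. Handing in.

```bash
python3 -c "
from workcell import r
print(r.hand_in())"
```

```text
the job is handed in; nothing more can be done
None
```

All four covers stand on their own boards inside the rims, within 3 mm of centre by the final camera check; the blue cup was left where it stood, and the job is handed in after about 28 s of the 102 s.

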